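# Set the hall clock to three o'clock

### The arm

A 6-joint arm with a two-finger parallel gripper is mounted at the origin on the work surface. World frame = base frame: x ahead of the robot, y to its left, z up, the work surface at z = 0. Lengths are in m, angles in rad, forces in N, time in s.
With the tool pointing down it reaches from about 0.35 to 0.975 m from the base axis. Payload 4.9 kg.
Tool frame: the origin (TCP) lies on the centre line of the jaws, within the pads' length; the fingertips stand manip.tip_reach ahead of it and the grasp point (between the pads) is the TCP (manip.tip_reach is the distance from the TCP to the fingertips, in m); z points along the fingers, y is the line along which they close (so a half turn about z gives the same grasp; the last joint's range is limited). The gripper opens to 85 mm and grips with 20 to 120 N. Pads are 22 mm wide; open, the fingers measure 114 mm over their backs; the gripper's body (76 mm by 85 mm) begins 54 mm behind the grasp point. The pads swing forward as they close: fully open they stand 13 mm farther back than shut.
Start: joints at [-1.347, 0.053, 1.613, -0, 1.476, -0.119], TCP at [0.21, -0.589, 0.219] pointing down, gripper open.
Joint ranges: [-3.01, 3.01], [-1.01, 2.22], [0.06, 2.58], [-1.02, 4.17], [0.09, 2.62], [-3.14, 3.14]. Speed limits (rad/s): [2.57, 2.57, 3.14, 3.14, 3.14, 3.14].

### API

Orientations are given as a unit quaternion [w, x, y, z].
In Python, from plant import manip gives the robot as it stands. The module is installed in compiled form; this text tells all that it offers.
- The arm moves only by the tool move_arm, never from a script. Its argument "rows" is a list of rows, each a list of 7 numbers: the shift along the tool's x, y, z in cm, then the turn, a rotation vector about the tool's x, y, z in degrees, then the opening, from -1 (shut) to 1 (fully open). In form: [[tx, ty, tz, ax, ay, az, jaw], ...]. A call has 1 to 20 rows; each row shifts and turns the commanded pose from where the row before left it, along the tool's axes as they then stand; what a row does not reach is not made up. A row lasts 1/12 s, in which the tool goes at most 41.7 mm and 7.16 degrees, less where a joint would pass 70% of its speed; a pose out of reach is approached as far as the arm can. A call is refused whole if a number of a shift passes 4.17 or a number of a turn 7.16, either way. A call with a gripper value outside its range is refused whole. The fingers move at their own pace and stop on an object; the grip force is fixed at half the most. Time passes only in rows, so rows that do not move let the fingers close. It gives the time, the measured TCP pose, the force, the opening and the grip force at its end, in the units of the state.
- manip.state(): the state, without advancing time (a new reading comes with each control period).
- manip.grab_frame(name): name is "side" or "top"; returns a dict with "img" (400x640x3 uint8, blue, green, red), "mtx" (3x3 intrinsics, pixels), "R" (3x3) and "t" (3): a world point X has camera coordinates R X + t. Camera axes: x right, y down, z forward; pixel columns grow to the right and rows downward; lengths in m; the calibration is good to about 2 mm. A picture is of the moment at which its call begins. There is no depth.
- manip.job_done(): hands the job in; it is judged then, once.
The state is a dict: "time": time; "joint_pos": joint angles; "joint_vel": joint speeds; "joint_efforts": joint torques, N m; "tool_pos": TCP position; "tool_rot": TCP orientation; "contact_force": force on the tool from outside, world axes, zero at the start; "ft_torque": the same for the moment, N m; "gripper_width": opening from 0.0 (shut) to 1.0 (fully open); "grasp_force": force on a finger pad.
Only numpy, scipy, OpenCV 4.12 (cv2) and the standard library are available. Lean on these libraries where they do the work, as an engineer would, in place of code of your own. Each camera call takes 0.05 s, during which the arm holds its last target. There are 200 camera calls.

### The job

The wall clock lying face up among the things on the hall table is slow: with one fingertip gently push its long minute hand forwards (clockwise) until the clock reads three o'clock to the minute, then take the finger away. Push only the minute hand, without pinching it, and let the geared hour hand follow by itself; do not lift, tilt or shift the clock, and leave the other things where they are.

Things in the scene. Friction and masses are not known exactly. Their poses are not given: they have to be found in the camera images.
- clock: open-faced wall clock (no glass), 300 mm across, 1.1 kg, lying loose on its back, reading between 2:12 and 2:40. Origin: centre of its underside; z up through the hands' axle; x towards 12 o'clock (two long bars side by side on the dial; the other hours have one shorter bar), so 3 o'clock lies along -y. White dial 30 mm above the table, brass rim 33 mm high, 5 mm wide
- minute_hand (a joint): angle of the minute hand (rad), clockwise from above; 0 is three o'clock, -pi half past two, 2 pi one hour. Flat dark bar 9 mm wide, 3 mm thick, underside 46 mm and top 49 mm above the table, reaching 132 mm from the axle, with a 36 mm tail behind it. Turns with light friction (0.5 N at 110 mm from the axle) and stays where it is left
- minute_tip (a point): middle of the minute hand's far end, 132 mm from the axle, 47.5 mm above the table
- hour_hand (a joint): angle of the hour hand (rad), growing clockwise; 0 is pointing exactly at 3. Geared to the minute hand, it turns one twelfth as far. Flat bar 11 mm wide, 37 to 39.5 mm above the table, so it passes under the minute hand
- hour_tip (a point): far end of the hour hand, 78 mm from the axle: a fingertip kept 105 to 120 mm from the axle passes clear of the hour hand
- candle: black jar candle, 74 mm across, 75 mm high, standing beside the clock; origin at the centre of its underside
- matchbox: cardboard matchbox 53 x 36 x 15 mm lying flat near the candle; origin at the centre of its underside
- hammer: hammer, 270 mm long, lying on the table beside the clock; origin at the middle of its underside
- level: aluminium spirit level 228 x 48 x 20 mm lying flat beyond the clock; origin at the centre of its underside
- key_bowl: white ceramic bowl, 110 mm across, 38 mm high, beside the clock; origin at the centre of its underside
- bud_vase: terracotta bud vase, 66 mm across, 90 mm high, beside the clock; origin at the centre of its underside
- glasses_case: blue spectacles case 155 x 62 x 38 mm; origin at the centre of its underside

How it is judged:
By the outcome, as a careful person would: the job done as asked, in the order asked, and still so for the second after the job is handed in, with the robot touching nothing.
It also fails if it takes over 64 s, if anything falls off the work surface, if the arm or the gripper's body presses on something with over 40 N, if the wrist force passes 120 N, or if a joint passes its speed limit or range.

## Working session

There is one attempt and no reset: what is moved stays moved. The work goes in short steps, Python scripts to look and compute and a tool call to move; the robot and the scene stay as the last step left them, time stands still between calls to the robot, and variables do not carry over. Pictures are saved under pics/ and viewed, at most 10 in all, crops included, and the job is handed in when it is done.

Besides the shell and the picture viewer there is one more tool, called after "Emit:" as name([rows], argument=value, ...), one row to a line, values as JSON. move_arm: Moves the arm, as the interface text tells. Its arguments: {"type":"object","properties":{"rows":{"type":"array","items":{"type":"array","items":{"type":"number"}}}},"required":["rows"]}

```bash
mkdir -p pics; python3 - <<'E'
from plant import manip
import cv2,numpy as np
for n in("top","side"):
    f=manip.grab_frame(n);cv2.imwrite(f"pics/{n}0.png",f["img"]);np.savez(f"{n}0.npz",**f)
    print(n,f["mtx"].tolist(),(-f["R"].T@f["t"]).round(3))
print(manip.state(),manip.tip_reach)
E
```

```text
top [[375.3558103954129, 0.0, 317.1446484039997], [0.0, 375.3558103954129, 202.26250651621427], [0.0, 0.0, 1.0]] [0.466 0.035 0.88 ]
side [[365.912359034466, 0.0, 323.29710665236144], [0.0, 365.912359034466, 199.26966566752728], [0.0, 0.0, 1.0]] [ 0.515 -0.48   0.619]
{'time': 0.1, 'joint_pos': array([-1.34699166e+00,  5.32934693e-02,  1.61416915e+00,  6.27673911e-06,
        1.47598562e+00, -1.19001472e-01]), 'joint_vel': array([-1.44832377e-04, -1.25901295e-03, -3.86621515e-03, -1.67162279e-05,
        4.27401339e-04, -2.86133445e-04]), 'joint_efforts': array([ 1.09825349e-03, -3.94902384e+01, -3.71363640e+01, -1.05337549e-04,
        3.93632508e-03, -1.78955014e-05]), 'tool_pos': array([ 0.20995208, -0.58805752,  0.2179769 ]), 'tool_rot': array([-9.26682690e-04,  9.85346050e-01,  1.70564655e-01, -4.54758561e-05]), 'contact_force': array([0.27361613, 0.07558141, 0.46843921]), 'ft_torque': array([-0.00482628, -0.03950365, -0.02191499]), 'grasp_force': 0.0, 'gripper_width': 1.0032418514271633} 0.019
```

View pics/top0.png

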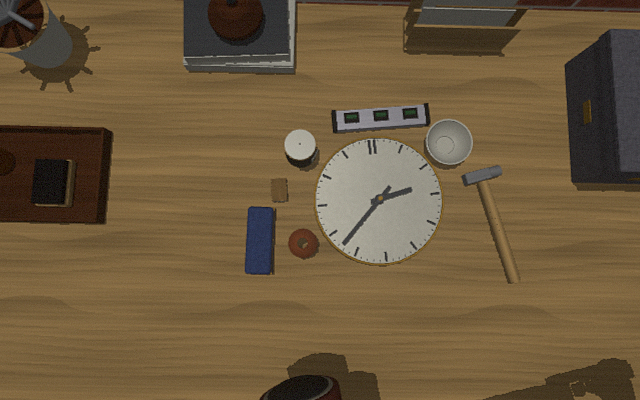

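View pics/side0.png

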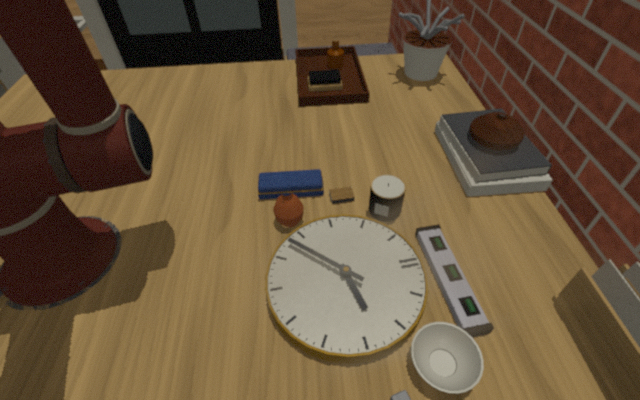

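The top view shows the clock centred near (379,201). The 12 bars are at (372,146), the minute-hand tip is at about (345,243) and the hour hand points to (411,190), so it reads about 2:37. The side view agrees: minute tip at (290,240), axle at (345,270) and the 12 bars at (410,263).

```bash
cat > h.py <<'E'
import cv2,numpy as np
def ray(f,uv,z):
    uv=np.atleast_2d(uv).astype(float); K=f["mtx"];R=f["R"];c=-R.T@f["t"]
    d=np.c_[uv,np.ones(len(uv))]@np.linalg.inv(K).T@R
    return (c+d*((z-c[2])/d[:,2])[:,None])[:,:2]
def proj(f,X): 
    p=f["mtx"]@(f["R"]@np.array(X)+f["t"]); return p[:2]/p[2]
def rect(f,z,c,name=None,s=2000,half=.16):
    # metric view of the plane at z: column grows to -y, row to -x
    q=np.array([[half,half],[half,-half],[-half,-half],[-half,half]])+c
    src=np.float32([proj(f,[*p,z]) for p in q]); n=int(2*half*s)
    H=cv2.getPerspectiveTransform(src,np.float32([[0,0],[n,0],[n,n],[0,n]]))
    return cv2.warpPerspective(f["img"],H,(n,n),flags=cv2.INTER_CUBIC)
def clock(f,guess):
    """centre from white dial outline (plane z=.03)"""
    im=f["img"];hsv=cv2.cvtColor(im,cv2.COLOR_BGR2HSV)
    m=((hsv[...,1]<50)&(hsv[...,2]>110)).astype(np.uint8)
    u=proj(f,[*guess,.03])
    cs=cv2.findContours(m,cv2.RETR_EXTERNAL,cv2.CHAIN_APPROX_NONE)[0]
    k=max(cs,key=cv2.contourArea)
    h=cv2.convexHull(k)[:,0]
    p=ray(f,h,.03)
    (x,y),ax,_=cv2.fitEllipse(np.float32(p*1000))
    return np.array([x,y])/1000,ax
def dark(f,c,z,r0,r1):
    """angles (world, deg ccw from +x) and radii of dark pixels on plane z"""
    g=cv2.cvtColor(f["img"],cv2.COLOR_BGR2GRAY);v,u=np.nonzero(g<95)
    p=ray(f,np.c_[u,v],z)-c;r=np.hypot(*p.T);k=(r>r0)&(r<r1)
    return p[k],np.c_[u,v][k]
E
python3 - <<'E'
import numpy as np
from h import *
for n,uv in(("top",(379,201)),("side",(345,272))):
    f=dict(np.load(n+"0.npz")); g=ray(f,uv,.03)[0]
    c,ax=clock(f,g); print(n,g,c,ax,"axle@.05",ray(f,uv,.049))
    p,_=dark(f,c,.0475,.085,.112); a=np.degrees(np.arctan2(p[:,1],p[:,0]))
    print(" hand",np.histogram(a,36,(-180,180))[0], np.median(a))
    p,_=dark(f,c,.03,.112,.14); a=np.degrees(np.arctan2(p[:,1],p[:,0]))
    b=np.histogram(a,120,(-180,180))[0]; print([(int(-180+3*i),int(b[i])) for i in np.nonzero(b)[0]])
f=dict(np.load("top0.npz"));im=rect(f,.03,clock(f,(0,0))[0])
cv2.imwrite("pics/rect.png",im[20:-20,20:-20] if im.shape[0]<640 else cv2.resize(im,(600,600)))
E
```

```text
top [ 0.57267369 -0.11665122] [ 0.57716058 -0.11511776] (287.9431457519531, 288.5255432128906) axle@.05 [[ 0.57028889 -0.11325171]]
 hand [ 0  0  0  0  0  0  0  0  0  0  0  0  0  0  0  0  0  0  7  6  0  0  0  0
  0  0  0  0  0  0  0  6 45  0  0  0] 141.22280690808066
[(-174, 17), (-144, 21), (-120, 1), (-114, 20), (-102, 1), (-90, 1), (-87, 1), (-84, 20), (-72, 1), (-54, 18), (-24, 16), (3, 26), (6, 1), (9, 25), (36, 16), (54, 1), (66, 17), (72, 2), (96, 16), (102, 1), (126, 17), (132, 1), (138, 6), (141, 23), (144, 6), (156, 16)]
side [ 0.57563362 -0.10626356] [ 0.57556738 -0.1125388 ] (287.26080322265625, 287.78057861328125) axle@.05 [[ 0.57368623 -0.11831575]]
 hand [ 0  0  0  0  0  0  0  0  0  0  0  0  0  0  0  0  0  3  4  0  0  1  0  0
  2  0  0  2  0  0  0  3 36  0  0  0] 140.99287351326527
[(-174, 7), (-144, 19), (-114, 19), (-84, 21), (-54, 21), (-24, 13), (3, 11), (9, 11), (36, 7), (66, 6), (96, 9), (126, 11), (135, 33), (138, 8), (141, 1), (156, 6)]
```

View pics/rect.png

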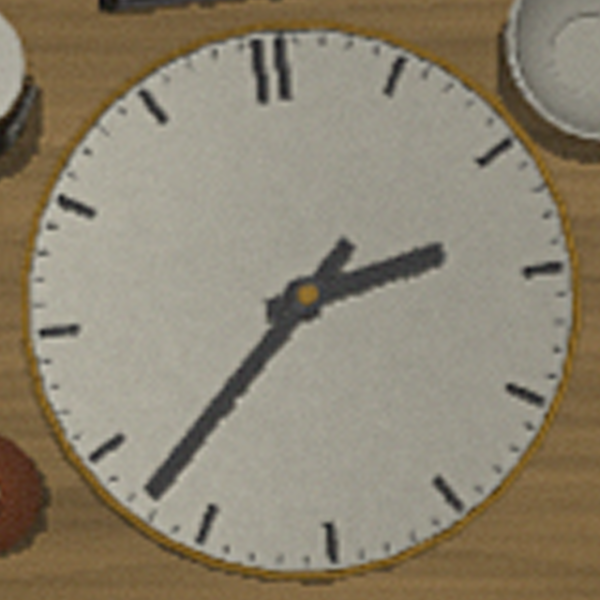

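The rectified dial shows the 12 bars at (270,70), the axle at (308,294) and the minute hand ending at (152,495). There is nothing in the finger's sweep.

Emit:
move_arm([
  [0,0,0,0,0,6.5,-1],
  [0,0,0,0,0,6.5,-1],
  [0,0,0,0,0,6.6,-1],
  [0,0,0,0,0,0,-1],
  [0,0,0,0,0,0,-1],
  [0,0,0,0,0,0,-1],
])

```text
time: 0.6
tool_pos: [0.21, -0.5885, 0.2187]
tool_rot: [-0.0, 1.0, 0.002, -0.0]
contact_force: [0.5, 1.0, 0.4]
gripper_width: 0.143
grasp_force: 0.0
```

```bash
python3 - <<'E'
import numpy as np
from h import *
# 12 direction from the 12 bars, both views; zero = bar phase mod 30, axle by tracing
for n in("top","side"):
    f=dict(np.load(n+"0.npz")); c,_=clock(f,(.575,-.115))
    p,_=dark(f,c,.03,.122,.136); a=np.degrees(np.arctan2(p[:,1],p[:,0])); k=(a<132)|(a>149); a=a[k]
    two=abs(a-7)<12; o=a[~two]
    print(n,c,np.median(a[two]),a[two].mean(),"phase",np.degrees(np.angle(np.exp(1j*np.radians(o*12)).mean()))/12)
    for nm,z,uv in(("vase",.09,(303,243)if n=="top" else (289,205)),("candle",.075,(300,143)if n=="top" else(387,187))): print(nm,ray(f,uv,z))
E
```

```text
top [ 0.57716058 -0.11511776] 7.372761725743491 7.415687891699267 phase 7.273154720654257
vase [[0.47313149 0.05332853]]
candle [[0.69170414 0.0656446 ]]
side [ 0.57556738 -0.1125388 ] 5.109774394986761 7.134321858706068 phase 7.265088020243872
vase [[0.47807882 0.01985125]]
candle [[0.68563012 0.06564002]]
```

Emit:
move_arm([
  [1.855,-3.58,0,0,0,0,-1],
  [1.855,-3.58,0,0,0,0,-1],
  [1.855,-3.58,0,0,0,0,-1],
  [1.855,-3.58,0,0,0,0,-1],
  [1.855,-3.58,0,0,0,0,-1],
  [1.855,-3.58,0,0,0,0,-1],
  [1.855,-3.58,0,0,0,0,-1],
  [1.855,-3.58,0,0,0,0,-1],
  [1.855,-3.58,0,0,0,0,-1],
  [1.855,-3.58,0,0,0,0,-1],
  [1.855,-3.58,0,0,0,0,-1],
  [1.855,-3.58,0,0,0,0,-1],
  [1.855,-3.58,0,0,0,0,-1],
  [1.855,-3.58,0,0,0,0,-1],
  [0,0,0,0,0,0,-1],
  [0,0,0,0,0,0,-1],
])

```text
time: 1.93
tool_pos: [0.4699, -0.0853, 0.2191]
tool_rot: [0.0, 1.0, 0.003, -0.0]
contact_force: [-0.8, -0.8, -1.0]
gripper_width: 0.003
grasp_force: 0.0
```

Emit:
move_arm([
  [0,0,2,0,0,0,-1],
  [0,0,2,0,0,0,-1],
  [0,0,2,0,0,0,-1],
  [0,0,2,0,0,0,-1],
  [0,0,2,0,0,0,-1],
  [0,0,2,0,0,0,-1],
  [0,0,1,0,0,0,-1],
  [0,0,1,0,0,0,-1],
  [0,0,1,0,0,0,-1],
  [0,0,0.5,0,0,0,-1],
  [0,0,0.4,0,0,0,-1],
  [0,0,0,0,0,0,-1],
  [0,0,0,0,0,0,-1],
])

```text
time: 3.02
tool_pos: [0.4698, -0.0874, 0.0606]
tool_rot: [0.0, 1.0, 0.0, 0.0]
contact_force: [0.5, 0.2, -0.2]
gripper_width: -0.004
grasp_force: 0.0
```

```bash
python3 - <<'E'
from plant import manip
import cv2,numpy as np
from h import *
s=manip.state();print(s["tool_pos"],s["contact_force"])
f=manip.grab_frame("side");print(proj(f,s["tool_pos"]-[0,0,.019]))
u,v=map(int,proj(f,s["tool_pos"]));u=max(u,110);v=max(v,110)
cv2.imwrite("pics/s1.png",cv2.resize(f["img"][v-100:v+100,u-100:u+150],None,fx=3,fy=3,interpolation=cv2.INTER_CUBIC));print(u-100,v-100)
# plan: finger centre at r .11 about axle
c=np.array([.5764,-.1138]); p=s["tool_pos"][:2]-c; print(np.hypot(*p),np.degrees(np.arctan2(p[1],p[0])))
for a in range(170,10,-6):
    a=np.radians(a);d=.11*(np.array([np.cos(a-.1047),np.sin(a-.1047)])-[np.cos(a),np.sin(a)]);print(round(np.degrees(a)),(d*[100,-100]).round(2).tolist())
E
```

```text
[ 0.46978958 -0.08736908  0.06057358] [ 0.45603338  0.21183563 -0.23635387]
[287.7960096  264.55952886]
186 158
0.1098379475618576 166.07594234672104
170 [0.26, -1.12]
164 [0.37, -1.09]
158 [0.49, -1.04]
152 [0.59, -0.99]
146 [0.69, -0.92]
140 [0.79, -0.84]
134 [0.87, -0.76]
128 [0.94, -0.66]
122 [1.01, -0.56]
116 [1.06, -0.45]
110 [1.1, -0.34]
104 [1.13, -0.22]
98 [1.15, -0.1]
92 [1.15, 0.02]
86 [1.14, 0.14]
80 [1.12, 0.26]
74 [1.09, 0.37]
68 [1.04, 0.49]
62 [0.99, 0.59]
56 [0.92, 0.69]
50 [0.84, 0.79]
44 [0.76, 0.87]
38 [0.66, 0.94]
32 [0.56, 1.01]
26 [0.45, 1.06]
20 [0.34, 1.1]
14 [0.22, 1.13]
```

View pics/s1.png

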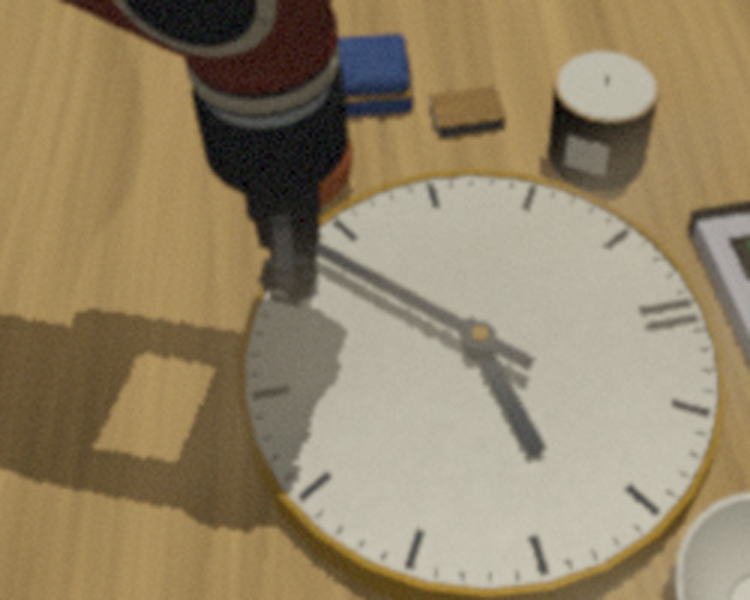

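The finger stands behind the minute hand, with its lower end at crop (292,302). That is about 5 px above the predicted tip, so I'll check the tip height before sweeping.

```bash
python3 - <<'E'
from plant import manip
import cv2,numpy as np
from h import *
s=manip.state();print(manip.tip_reach)
f=manip.grab_frame("side");P=s["tool_pos"]
im=cv2.resize(f["img"][215:275,250:325],None,fx=10,fy=10,interpolation=cv2.INTER_CUBIC)
im=cv2.convertScaleAbs(im,alpha=1.6,beta=15)
for h,col in((.0416,(0,0,255)),(.0516,(0,255,0))):
    q=[(proj(f,[P[0]+a*.011,P[1]+b*.0145,h])-[250,215])*10 for a,b in((1,1),(1,-1),(-1,-1),(-1,1))]
    cv2.polylines(im,[np.int32(q)],True,col,1)
cv2.imwrite("pics/s2.png",im)
E
```

```text
0.019
```

View pics/s2.png

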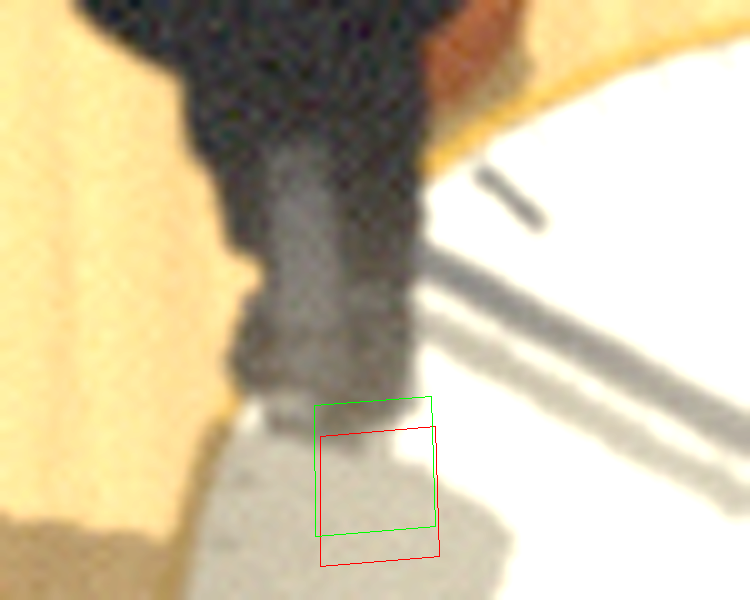

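The enlarged view puts the finger's end about 5 px left of and 6 px above the predicted tip. I'll check whether the whole gripper axis is offset, in both views.

```bash
python3 - <<'E'
from plant import manip
import cv2,numpy as np
from h import *
s=manip.state();P=s["tool_pos"];o=[]
for n in("top","side"):
    f=manip.grab_frame(n);u,v=proj(f,P+[0,0,.05]).astype(int);u0,v0=max(u-65,0),max(v-70,0)
    im=cv2.resize(f["img"][v0:v0+150,u0:u0+130],None,fx=3,fy=3,interpolation=cv2.INTER_CUBIC)
    im=cv2.convertScaleAbs(im,alpha=1.5,beta=20)
    for h in(-.019,0,.054,.1,.15):
        q=(proj(f,P+[0,0,h])-[u0,v0])*3;cv2.circle(im,tuple(np.int32(q)),3,(0,0,255),-1);
    print(n,u0,v0,[(proj(f,P+[0,0,h])-[u0,v0]).round(1).tolist() for h in(-.019,.054,.15)]);o.append(im)
cv2.imwrite("pics/ax.png",np.hstack(o))
E
```

```text
top 306 175 [[60.8, 70.9], [66.1, 70.8], [74.7, 70.7]]
side 219 172 [[68.9, 92.4], [65.2, 68.6], [59.2, 30.5]]
```

View pics/ax.png

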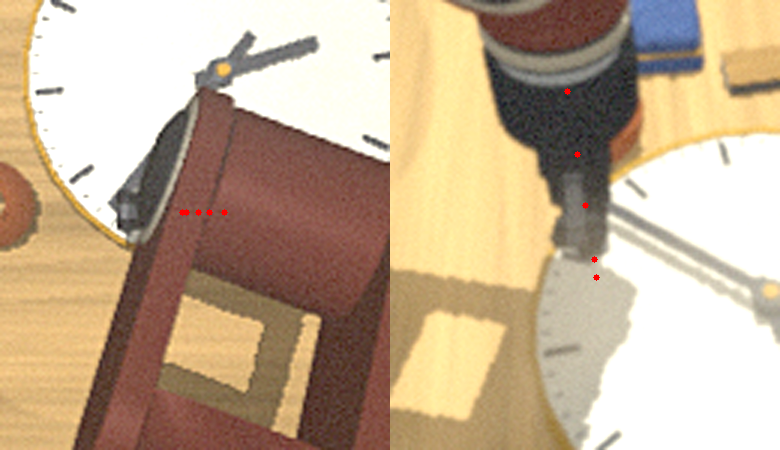

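The axis is right higher up. Only the visible end looks short, so the tip may be pale against the shadow. I'll stretch the contrast and compare with the first picture.

```bash
python3 - <<'E'
from plant import manip
import cv2,numpy as np
from h import *
s=manip.state();P=s["tool_pos"]
ims=[manip.grab_frame("side") for _ in range(8)];f=ims[0]
a=np.mean([i["img"] for i in ims],0)[225:285,250:315];b=np.load("side0.npz")["img"][225:285,250:315].astype(float)
q=(proj(f,P-[0,0,.019])-[250,225])*6
o=[]
for k in(np.clip((a-20)*2.2,0,255),np.clip(a/(b+5)*250,0,255)):
    k=cv2.resize(k.astype(np.uint8),None,fx=6,fy=6,interpolation=cv2.INTER_NEAREST);cv2.circle(k,tuple(np.int32(q)),3,(0,0,255),-1);o.append(k)
cv2.imwrite("pics/c.png",np.hstack(o))
for z in(.04,.06,.08,.1):print(z,ray(dict(np.load("top0.npz")),(349,253),z),ray(f,(283,258),z))
E
```

```text
0.04 [[ 0.45358718 -0.0481743 ]] [[ 0.46075287 -0.07055278]]
0.06 [[ 0.45388262 -0.04618381]] [[ 0.4626338 -0.0846912]]
0.08 [[ 0.45417807 -0.04419332]] [[ 0.46451473 -0.09882961]]
0.1 [[ 0.45447351 -0.04220283]] [[ 0.46639566 -0.11296803]]
```

View pics/c.png

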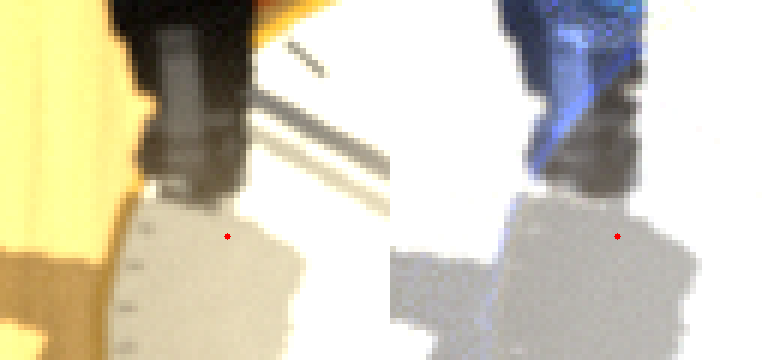

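The shadow agrees with the reported gripper position, but the visible tip end is ambiguous. A short cautious nudge is harmless and will show whether contact is made.

Emit:
move_arm([
  [0.33,-1.1,0,0,0,0,-1],
  [0.45,-1.06,0,0,0,0,-1],
  [0.56,-1.0,0,0,0,0,-1],
  [0.32,-0.49,0,0,0,0,-1],
  [0.34,-0.47,0,0,0,0,-1],
  [0.36,-0.45,0,0,0,0,-1],
  [0.38,-0.43,0,0,0,0,-1],
  [0,0,0,0,0,0,-1],
  [0,0,0,0,0,0,-1],
])

```text
time: 4.37
tool_pos: [0.497, -0.0371, 0.0601]
tool_rot: [0.0, 1.0, 0.001, -0.0]
contact_force: [-0.3, 0.1, -0.3]
gripper_width: 0.003
grasp_force: 0.0
```

```bash
python3 - <<'E'
from plant import manip
import cv2,numpy as np
from h import *
s=manip.state();P=s["tool_pos"];print(P,s["contact_force"],s["joint_pos"].round(3));c=np.array([.5764,-.1138]);p=P[:2]-c;print("finger",np.degrees(np.arctan2(p[1],p[0])),np.hypot(*p))
f=manip.grab_frame("side");np.savez("side1.npz",**f)
cc,_=clock(dict(np.load("side0.npz")),0)
for F in(dict(np.load("side0.npz")),f):
  for r in((.025,.036),(.085,.1)):
    p,_=dark(F,cc,.0475,*r);a=np.degrees(np.arctan2(p[:,1],p[:,0]));print(r,np.histogram(a,36,(-180,180))[0])
im=cv2.convertScaleAbs(cv2.resize(f["img"][190:310,240:400],None,fx=5,fy=5,interpolation=cv2.INTER_CUBIC),alpha=1.5,beta=15)
for h in(-.019,0,.05):cv2.circle(im,tuple(np.int32((proj(f,P+[0,0,h])-[240,190])*5)),3,(0,0,255),-1)
cv2.imwrite("pics/s3.png",im)
E
```

```text
[ 0.4969562  -0.03708196  0.06009346] [-0.31214754  0.08167102 -0.27403436] [-0.224 -0.096  2.038 -0.     1.199  1.346]
finger 135.99997908244356 0.11043992091609033Traceback (most recent call last):
  File "<stdin>", line 6, in <module>
  File "h.py", line 18, in clock
    u=proj(f,[*guess,.03])
             ^^^^^^^^^^^^
TypeError: Value after * must be an iterable, not int
```

```bash
python3 - <<'E'
from plant import manip
import cv2,numpy as np
from h import *
P=manip.state()["tool_pos"];f=dict(np.load("side1.npz"));g=dict(np.load("side0.npz"))
cc=np.array([.5756,-.1125])
for F in(g,f):
  for r in((.022,.036),(.07,.09)):
    p,_=dark(F,cc,.0475,*r);a=np.degrees(np.arctan2(p[:,1],p[:,0]));print(r,np.histogram(a,36,(-180,180))[0])
im=cv2.convertScaleAbs(cv2.resize(f["img"][190:310,240:400],None,fx=5,fy=5,interpolation=cv2.INTER_CUBIC),alpha=1.5,beta=15)
for h in(-.019,0,.05):cv2.circle(im,tuple(np.int32((proj(f,P+[0,0,h])-[240,190])*5)),3,(0,0,255),-1)
cv2.imwrite("pics/s3.png",im)
E
```

```text
(0.022, 0.036) [ 0  0  0  0  0  0  0  0  2 16 19  3  0  9 10  0  0  0  0  0  0  0  0  0
  0  0  0  0  0  0  0  3 11  0  0  0]
(0.07, 0.09) [ 0  0  0  0  0  0  0  0  0  0 48  0  0  0  0  0  0  0  0  0  0  0  0  0
  0  0  0  0  0  0  0  2 25  0  0  0]
(0.022, 0.036) [0 0 0 0 0 0 0 0 0 7 7 0 0 0 0 0 0 0 0 0 0 0 0 0 0 0 0 0 0 0 0 0 0 0 0 0]
(0.07, 0.09) [ 0  0  0  0  0  0  0  0  0  0 41  0  0  0  0  0  0  0  0  0  0  0  0  0
  0  0  0  0  0  0  0  8 29  0  0  0]
```

View pics/s3.png

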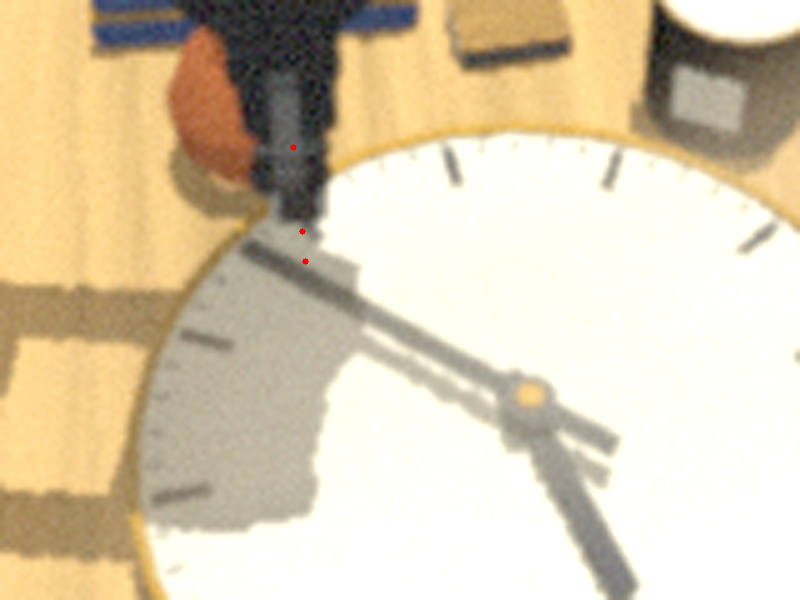

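The finger is now past the hand without having touched it: hand from (245,245) to (530,395), visible finger end at (300,220) in this crop. So the real tip is higher than assumed, or offset. I'll raise it in a known step to resolve depth from image motion.

Emit:
move_arm([
  [0,0,-2,0,0,0,-1],
  [0,0,-2,0,0,0,-1],
  [0,0,-2,0,0,0,-1],
  [0,0,-2,0,0,0,-1],
  [0,0,0,0,0,0,-1],
  [0,0,0,0,0,0,-1],
])

```text
time: 4.92
tool_pos: [0.4976, -0.0377, 0.1413]
tool_rot: [0.0, 1.0, 0.0, 0.001]
contact_force: [0.9, 0.3, -0.4]
gripper_width: -0.003
grasp_force: 0.0
```

```bash
python3 - <<'E'
from plant import manip
import cv2,numpy as np
from h import *
P=manip.state()["tool_pos"];print(P)
f=manip.grab_frame("side");np.savez("side2.npz",**f);t=manip.grab_frame("top");np.savez("top2.npz",**t)
def tip(n,cu,v0,v1):
    g=cv2.cvtColor(np.load(n)["img"],cv2.COLOR_BGR2GRAY)
    for v in range(v0,v1): print(v,g[v,cu-16:cu+18].tolist())
q=proj(f,P-[0,0,.019]);print(q)
tip("side1.npz",301,228,246)
print()
tip("side2.npz",int(q[0]),int(q[1])-14,int(q[1])+12)
# joined picture for viewing
A=cv2.resize(f["img"][150:290,230:360],None,fx=3,fy=3,interpolation=cv2.INTER_CUBIC);B=cv2.resize(t["img"][150:290,290:420],None,fx=3,fy=3,interpolation=cv2.INTER_CUBIC)
for im,F,o in((A,f,(230,150)),(B,t,(290,150))):
    for h in(-.019,0,.054):cv2.circle(im,tuple(np.int32((proj(F,P+[0,0,h])-o)*3)),2,(0,0,255),-1)
cv2.imwrite("pics/j.png",cv2.convertScaleAbs(np.hstack([A,B]),alpha=1.5,beta=15))
E
```

```text
[ 0.49755456 -0.03773227  0.14130859]
[298.75257114 215.1710817 ]
228 [80, 81, 72, 72, 68, 64, 51, 44, 40, 45, 55, 37, 34, 38, 26, 33, 29, 23, 43, 74, 120, 164, 173, 172, 172, 171, 174, 174, 172, 172, 171, 173, 172, 172]
229 [71, 72, 68, 70, 73, 73, 68, 61, 58, 67, 62, 42, 30, 32, 30, 23, 34, 34, 57, 83, 125, 165, 173, 175, 174, 175, 174, 175, 172, 168, 168, 172, 172, 171]
230 [71, 72, 67, 74, 74, 74, 72, 71, 71, 76, 73, 43, 24, 31, 35, 34, 31, 35, 63, 85, 126, 165, 175, 172, 172, 174, 173, 174, 171, 174, 173, 171, 170, 170]
231 [70, 70, 68, 69, 66, 74, 76, 67, 72, 78, 70, 45, 28, 29, 32, 24, 30, 28, 58, 85, 126, 168, 171, 174, 170, 175, 171, 171, 170, 169, 171, 170, 171, 171]
232 [75, 72, 71, 72, 70, 67, 69, 67, 75, 82, 66, 42, 31, 33, 26, 35, 35, 28, 54, 89, 128, 166, 173, 173, 171, 171, 172, 170, 171, 171, 169, 167, 171, 171]
233 [97, 92, 87, 85, 74, 66, 71, 74, 87, 85, 77, 55, 39, 35, 27, 34, 34, 46, 75, 116, 143, 166, 172, 171, 173, 171, 170, 171, 169, 171, 171, 170, 171, 172]
234 [117, 115, 110, 99, 74, 74, 80, 92, 98, 97, 86, 71, 66, 66, 68, 57, 48, 69, 103, 148, 164, 171, 173
[... 5143 characters left out ...]
, 72, 72, 81, 105, 117, 119, 118, 117, 114, 114, 116, 118, 127, 139, 143, 148]
223 [53, 54, 58, 55, 56, 54, 60, 53, 58, 56, 54, 53, 48, 49, 55, 56, 68, 73, 75, 79, 93, 114, 116, 112, 109, 111, 112, 115, 127, 144, 157, 163, 164, 155]
224 [66, 64, 58, 54, 56, 53, 51, 53, 55, 65, 55, 51, 55, 59, 59, 66, 69, 72, 78, 83, 100, 113, 111, 108, 111, 120, 127, 135, 149, 164, 165, 165, 167, 159]
225 [82, 85, 75, 63, 59, 54, 55, 63, 50, 57, 60, 59, 61, 63, 66, 72, 72, 85, 95, 101, 106, 111, 106, 116, 127, 142, 151, 145, 144, 163, 166, 168, 167, 164]
226 [77, 91, 88, 85, 73, 74, 64, 58, 57, 55, 58, 63, 71, 74, 68, 79, 88, 95, 101, 106, 110, 120, 126, 142, 154, 161, 162, 155, 147, 162, 165, 165, 166, 164]
```

View pics/j.png

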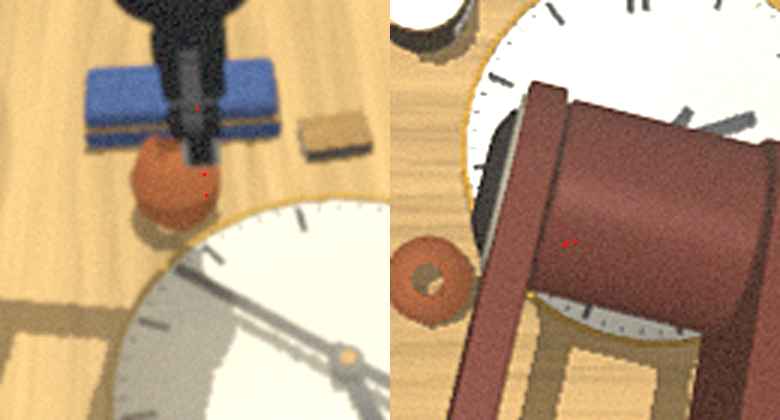

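The side crop shows the tip's end at (202,163), which is about 11 px above the prediction. In the top view the wrist hides the gripper. I'll solve for the constant tip offset from the three poses.

```bash
python3 - <<'E'
import numpy as np
from scipy.optimize import least_squares
from h import *
f=dict(np.load("side0.npz"))
P=[(.4698,-.0874,.0606),(.4970,-.0371,.0601),(.49755,-.0377,.1413)]
U=[(283.3,258.5),(300,233.8),(297.3,204.3)]
for p,u in zip(P,U): print("pred TCP",proj(f,p),"tip",proj(f,np.array(p)-[0,0,.019]),"seen",u)
r=least_squares(lambda d:np.ravel([proj(f,np.array(p)+d)-u for p,u in zip(P,U)]),[0,0,-.019])
print(r.x,r.fun.round(2),np.sqrt(np.diag(np.linalg.inv(r.jac.T@r.jac))))
for fix in(-.019,0,.02):
    q=least_squares(lambda d:np.ravel([proj(f,np.array(p)+[*d,fix])-u for p,u in zip(P,U)]),[0,0]);print(fix,q.x,q.fun.round(1))
E
```

```text
pred TCP [286.88161558 258.72287621] tip [287.80056386 264.56498249] seen (283.3, 258.5)
pred TCP [300.61670295 236.21768688] tip [301.22918554 242.19203516] seen (300, 233.8)
pred TCP [298.02954798 208.07618297] tip [298.74974194 215.16111091] seen (297.3, 204.3)
[-0.00059339 -0.02771835  0.04058962] [ 1.29  0.01 -0.54  0.57 -0.75 -0.52] [0.00119719 0.00969322 0.01186717]
-0.019 [-0.00398964  0.02055691] [ 2.3 -2.8 -1.2  0.4 -1.1  2.7]
0 [-0.00290721  0.00516094] [ 2.  -2.  -1.   0.4 -1.   1.8]
0.02 [-0.00176737 -0.01104193] [ 1.6 -1.  -0.8  0.5 -0.9  0.7]
```

Image motion says the visible end stands higher than tip_reach implies. I'll touch the bare table gently in front of the clock to get the true fingertip height.

Emit:
move_arm([
  [-1.97,3.53,0,0,0,0,-1],
  [-1.97,3.53,0,0,0,0,-1],
  [-1.97,3.53,0,0,0,0,-1],
  [-1.97,3.53,0,0,0,0,-1],
  [-1.97,3.53,0,0,0,0,-1],
  [-1.97,3.53,0,0,0,0,-1],
  [0,0,2,0,0,0,-1],
  [0,0,2,0,0,0,-1],
  [0,0,2,0,0,0,-1],
  [0,0,2,0,0,0,-1],
  [0,0,1.2,0,0,0,-1],
  [0,0,0.8,0,0,0,-1],
  [0,0,0.4,0,0,0,-1],
  [0,0,0.2,0,0,0,-1],
  [0,0,0,0,0,0,-1],
  [0,0,0,0,0,0,-1],
])

```text
time: 6.35
tool_pos: [0.3792, -0.2495, 0.0348]
tool_rot: [0.0, 1.0, 0.0, 0.0]
contact_force: [0.2, 0.3, 0.2]
gripper_width: 0.001
grasp_force: 0.0
```

```bash
python3 - <<'E'
from plant import manip
import cv2,numpy as np
from h import *
s=manip.state();P=s["tool_pos"];print(P,s["contact_force"])
f=manip.grab_frame("side");np.savez("side3.npz",**f);t=manip.grab_frame("top");np.savez("top3.npz",**t)
o=[]
for F,k in((f,3),(t,3)):
    u,v=proj(F,P+[0,0,.03]);u0,v0=int(max(0,min(u-65,510))),int(max(0,min(v-80,240)))
    im=cv2.resize(F["img"][v0:v0+160,u0:u0+130],None,fx=3,fy=3,interpolation=cv2.INTER_CUBIC);im=cv2.convertScaleAbs(im,alpha=1.5,beta=15)
    for h in(-.019,0,.054):cv2.circle(im,tuple(np.int32((proj(F,P+[0,0,h])-[u0,v0])*3)),2,(0,0,255),-1)
    print(u0,v0,proj(F,P-[0,0,.019]));o.append(im)
cv2.imwrite("pics/k.png",np.hstack(o))
E
```

```text
[ 0.37918751 -0.24945565  0.03476568] [0.24305325 0.2703568  0.19211163]
163 240 [234.3553816 362.8349135]
378 210 [436.21679434 287.69156051]
```

View pics/k.png

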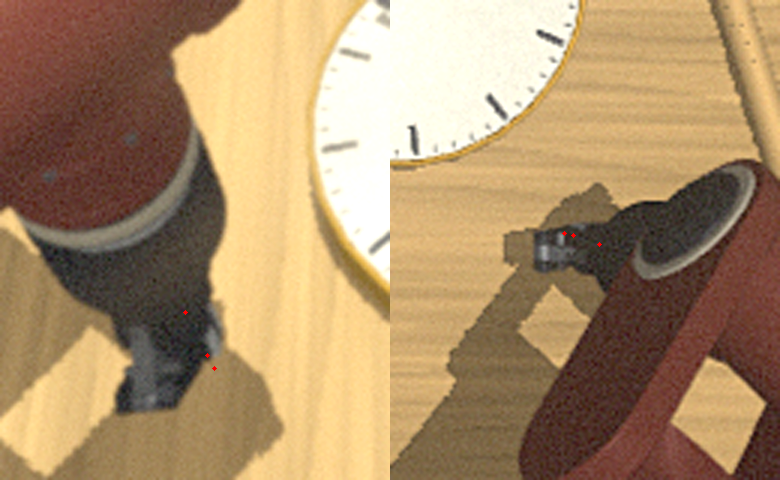

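This picture is informative. The side view shows the fingertips ending at image (211,377), against a predicted (234,363). The top view shows them at about (431,293), against a predicted (436,288). I'll triangulate the real fingertip from both views.

```bash
python3 - <<'E'
from plant import manip
import numpy as np
from scipy.optimize import least_squares
from h import *
f=dict(np.load("side3.npz"));t=dict(np.load("top3.npz"))
for su in((211,377),(205,376),(221,376),(228,362)):
  for tu in((427,293),(431,293),(431,287),(433,300)):
    r=least_squares(lambda X:np.r_[proj(f,X)-su,proj(t,X)-tu],[.38,-.25,.03]);print(su,tu,r.x.round(4),r.fun.round(1))
print(manip.state()["joint_pos"].round(3))
for n,F in(("s",f),("t",t)):
    print(F["R"].round(3).tolist(),F["t"].round(3))
    g=dict(np.load({"s":"side0","t":"top0"}[n]+".npz"));print(abs(g["R"]-F["R"]).max(),abs(g["t"]-F["t"]).max(),abs(g["img"].astype(int)-F["img"])[40:100,400:].mean())
E
```

```text
(211, 377) (427, 293) [ 0.3397 -0.2488 -0.0394] [ 6.4 -0.5  1.6  8.9]
(211, 377) (431, 293) [ 0.3429 -0.2537 -0.0253] [ 6.1 -0.5  1.6  8.5]
(211, 377) (431, 287) [ 0.3481 -0.2546 -0.0229] [ 8.8 -0.7  2.2 12.4]
(211, 377) (433, 300) [ 0.3383 -0.2551 -0.0213] [ 2.7 -0.2  0.7  3.7]
(205, 376) (427, 293) [ 0.3341 -0.2483 -0.0338] [ 8.4 -0.6  2.2 11.7]
(205, 376) (431, 293) [ 0.3374 -0.2532 -0.0199] [ 8.  -0.6  2.1 11.2]
(205, 376) (431, 287) [ 0.3426 -0.2541 -0.0175] [10.8 -0.8  2.8 15.1]
(205, 376) (433, 300) [ 0.3329 -0.2545 -0.016 ] [ 4.6 -0.3  1.2  6.5]
(221, 376) (427, 293) [ 0.3503 -0.2476 -0.0421] [ 3.1 -0.3  0.7  4.3]
(221, 376) (431, 293) [ 0.3533 -0.2526 -0.0278] [ 2.7 -0.2  0.7  3.8]
(221, 376) (431, 287) [ 0.3585 -0.2535 -0.0254] [ 5.5 -0.5  1.3  7.7]
(221, 376) (433, 300) [ 0.3487 -0.254  -0.0237] [-0.7  0.1 -0.2 -0.9]
(228, 362) (427, 293) [ 0.3628 -0.2367 -0.0114] [ 0.3 -0.   0.1  0.5]
(228, 362) (431, 293) [ 0.3655 -0.2418  0.0018] [ 0. -0.  0.  0.]
(228, 362) (431, 287) [ 0.3706 -0.2427  0.004 ] [ 2.8 -0.2  0.6  3.9]
(228, 362) (433, 300) [ 0.3609 -0.2433  0.0056] [-3.4  0.3 -0.8 -4.7]
[-0.746 -0.173  2.155 -0.     1.158  0.824]
[[0.996, -0.082, -0.019], [-0.072, -0.717, -0.693], [0.043, 0.692, -0.72]] [-0.541  0.123  0.756]
0.0 0.0 10.323819444444444
[[0.02, -1.0, 0.015], [-0.993, -0.022, -0.117], [0.118, -0.012, -0.993]] [0.013 0.567 0.819]
0.0 0.0 5.3660648148148145
```

I'll settle the height by touch: go slowly down to the bare table.

Emit:
move_arm([
  [0,0,0.4,0,0,0,-1],
  [0,0,0.4,0,0,0,-1],
  [0,0,0.2,0,0,0,-1],
  [0,0,0.2,0,0,0,-1],
  [0,0,0,0,0,0,-1],
  [0,0,0,0,0,0,-1],
])

```text
time: 6.95
tool_pos: [0.3786, -0.249, 0.0219]
tool_rot: [-0.0, 1.0, 0.0, -0.0]
contact_force: [0.7, 0.2, -0.2]
gripper_width: 0.004
grasp_force: 0.0
```

Emit:
move_arm([
  [0,0,0.1,0,0,0,-1],
  [0,0,0.1,0,0,0,-1],
  [0,0,0.1,0,0,0,-1],
  [0,0,0,0,0,0,-1],
  [0,0,0,0,0,0,-1],
])

```text
time: 7.37
tool_pos: [0.3787, -0.2491, 0.019]
tool_rot: [-0.0, 1.0, 0.0, -0.0]
contact_force: [0.5, 0.2, -0.1]
gripper_width: -0.0
grasp_force: 0.0
```

```bash
python3 - <<'E'
import numpy as np
from h import *
for n in("side0","side1","side2","side3","top0","top2","top3"):
    f=dict(np.load(n+".npz"));c=np.array([.5764,-.1138])
    p,_=dark(f,c,.03,.122,.136); a=np.degrees(np.arctan2(p[:,1],p[:,0])); k=(a<0)&(a>-170);a=a[k]
    g=cv2.cvtColor(f["img"],cv2.COLOR_BGR2GRAY); r=dict(np.load(n[:-1]+"0.npz"));g0=cv2.cvtColor(r["img"],cv2.COLOR_BGR2GRAY)
    sl=(slice(140,260),slice(395,440)) if n[0]=="t" else (slice(230,330),slice(370,480))
    print(n,"phase",(np.degrees(np.angle(np.exp(1j*np.radians(a*12)).mean()))/12).round(2),"shift",cv2.phaseCorrelate(np.float64(g0[sl]),np.float64(g[sl])))
E
```

```text
side0 phase 6.94 shift ((0.0, 0.0), 1.0)
side1 phase 6.86 shift ((-0.07258058802072753, -0.02009142860681834), 0.9639418155380801)
side2 phase 6.9 shift ((-0.00746346397050246, -0.029004370189241513), 0.9532260693637145)
side3 phase 6.86 shift ((0.0473103274674429, -0.03959049256705782), 0.955625822921137)
top0 phase 7.44 shift ((0.5, 0.0), 1.0)
top2 phase 10.18 shift ((0.6409895258206859, 0.03277529621160369), 0.4457170039527324)
top3 phase 7.49 shift ((0.5183800550810105, 0.003803579801996193), 0.9811118178823618)
```

Emit:
move_arm([
  [0,0,0.1,0,0,0,-1],
  [0,0,0,0,0,0,-1],
  [0,0,0.1,0,0,0,-1],
  [0,0,0,0,0,0,-1],
])

```text
time: 7.7
tool_pos: [0.3787, -0.249, 0.0169]
tool_rot: [-0.0, 1.0, 0.0, -0.0]
contact_force: [0.6, 0.1, -0.0]
gripper_width: -0.0
grasp_force: 0.0
```

Emit:
move_arm([
  [0,0,0.1,0,0,0,-1],
  [0,0,0,0,0,0,-1],
  [0,0,0.1,0,0,0,-1],
  [0,0,0,0,0,0,-1],
])

```text
time: 8.03
tool_pos: [0.3786, -0.249, 0.0149]
tool_rot: [-0.0, 1.0, 0.0, -0.0]
contact_force: [-1.2, 0.3, -0.3]
gripper_width: -0.001
grasp_force: 0.0
```

Emit:
move_arm([
  [0,0,0.1,0,0,0,-1],
  [0,0,0,0,0,0,-1],
  [0,0,0.1,0,0,0,-1],
  [0,0,0,0,0,0,-1],
])

```text
time: 8.37
tool_pos: [0.3786, -0.249, 0.0129]
tool_rot: [-0.0, 1.0, 0.0, -0.0]
contact_force: [0.5, 0.8, -0.2]
gripper_width: 0.002
grasp_force: 0.0
```

Still no contact, so the tip is at least 6 mm higher than the text implies, or sits elsewhere. I'll go up a little and locate the fingers numerically by differencing shut and open pictures in both views.

Emit:
move_arm([
  [0,0,-1,0,0,0,-1],
  [0,0,-2,0,0,0,-1],
  [0,0,-2,0,0,0,-1],
  [0,0,-2,0,0,0,-1],
  [0,0,0,0,0,0,-1],
  [0,0,0,0,0,0,-1],
])

```text
time: 8.87
tool_pos: [0.3797, -0.25, 0.085]
tool_rot: [0.001, 1.0, 0.0, 0.001]
contact_force: [-0.7, -0.1, -0.1]
gripper_width: -0.001
grasp_force: 0.0
```

```bash
python3 - <<'E'
from plant import manip
import numpy as np
s=manip.state();np.savez("shut.npz",P=s["tool_pos"],**{n:np.mean([manip.grab_frame(n)["img"] for _ in range(4)],0) for n in("side","top")});print(s["tool_pos"])
E
```

```text
[ 0.37972518 -0.24999645  0.08498766]
```

Emit:
move_arm([
  [0,0,0,0,0,0,1],
  [0,0,0,0,0,0,1],
  [0,0,0,0,0,0,1],
  [0,0,0,0,0,0,1],
  [0,0,0,0,0,0,1],
  [0,0,0,0,0,0,1],
  [0,0,0,0,0,0,1],
  [0,0,0,0,0,0,1],
])

```text
time: 9.93
tool_pos: [0.3787, -0.2491, 0.0831]
tool_rot: [0.0, 1.0, 0.0, 0.0]
contact_force: [-0.0, 0.0, -0.0]
gripper_width: 0.998
grasp_force: 0.0
```

```bash
python3 - <<'E'
from plant import manip
import numpy as np,cv2
from h import *
s=manip.state();P=s["tool_pos"];print(P,s["gripper_width"]);a=np.load("shut.npz");D={}
for n in("side","top"):
    fs=[manip.grab_frame(n) for _ in range(4)];f=fs[0];o=np.mean([i["img"] for i in fs],0)
    D[n]=o;ref=np.load(n+"0.npz")["img"].astype(float)
    d=(abs(o-a[n]).max(2)>25).astype(np.uint8);d=cv2.morphologyEx(d,cv2.MORPH_OPEN,np.ones((2,2)))
    k,l,st,ce=cv2.connectedComponentsWithStats(d)
    print(n,"TCP",proj(f,P).round(1),"tip",proj(f,P-[0,0,.019]).round(1),"up",proj(f,P+[0,0,.054]).round(1),"y+-57",[proj(f,P+[0,b,-.006]).round(1).tolist() for b in(.057,-.057)])
    for i in range(1,k):
        if st[i][4]>8:
            m=l==i;print(st[i].tolist(),ce[i].round(1).tolist(),"shut/open mean",a[n][m].mean(0).round(),o[m].mean(0).round())
np.savez("open.npz",P=P,**D)
E
```

```text
[ 0.37874894 -0.24912083  0.08314174] 0.9980304782941519
side TCP [225.2 345.7] tip [227.9 350.8] up [216.9 329.7] y+-57 [[229.7, 311.7], [221.9, 388.5]]
[224, 267, 6, 12, 32] [226.5, 272.7] shut/open mean [ 80. 124. 149.] [ 62.  93. 113.]
[219, 302, 14, 51, 320] [224.9, 327.4] shut/open mean [49. 67. 79.] [ 68. 106. 128.]
[207, 334, 10, 9, 56] [212.1, 338.6] shut/open mean [26. 33. 38.] [ 55.  84. 102.]
[231, 335, 8, 17, 76] [234.6, 342.0] shut/open mean [ 88. 136. 163.] [ 64. 101. 123.]
[183, 340, 43, 44, 873] [202.7, 366.8] shut/open mean [ 59.  91. 111.] [31. 35. 37.]
[210, 352, 4, 6, 19] [211.7, 354.4] shut/open mean [28. 30. 31.] [38. 57. 69.]
[229, 352, 3, 3, 9] [230.0, 353.0] shut/open mean [ 50.  81. 100.] [ 69. 109. 132.]
top TCP [446.7 291.4] tip [443.5 290.4] up [456.6 294.7] y+-57 [[418.7, 290.6], [472.6, 291.6]]
[413, 289, 7, 13, 87] [416.0, 294.9] shut/open mean [ 64. 100. 124.] [42. 66. 81.]
[422, 288, 15, 19, 173] [428.8, 295.9] shut/open mean [39. 61. 75.] [27. 32. 36.]
[439, 304, 12, 4, 31] [445.1, 305.8] shut/open mean [39. 61. 77.] [26. 38. 46.]
[588, 337, 4, 12, 24] [589.9, 342.5] shut/open mean [ 67. 106. 131.] [ 60.  94. 120.]
```

```bash
python3 - <<'E'
import numpy as np,cv2
from h import *
a=np.load("shut.npz");o=np.load("open.npz")
def show(n,img,us,vs,st):
    g=img[n].mean(2)
    print(n)
    for v in range(vs[0],vs[1],st):print(v,"".join("#" if x<42 else "+" if x<62 else "." if x<85 else " " for x in g[v,us[0]:us[1]]))
show("side",a,(175,250),(318,394),3);show("side",o,(175,250),(318,394),3)
show("top",a,(405,475),(275,315),2);show("top",o,(405,475),(275,315),2)
E
```

```text
side
318 ##################################################+                        
321  +################################################+.                       
324  ...+++###########################################+                        
327 ...........+#####################################+.                        
330 ..............#####################################+.                      
333 ..............+######++++++########################++.                     
336 ...............+#####+++++++#####################+...+.                    
339 ................+++##++++++++##+################++.....                    
342 .....................++++++++++###################+...                     
345 .....................+++++++++++#+#################+.......                
348 ...................+++++++++++++++++++#########+..........                 
351 ..........      .++###++++++++###############+.............                
354 .......         +#####++++++++##+++########+...............                
357 ...            +######+++++++++#+#######+..........
[... 5377 characters left out ...]
#########################
297        +++++++++++############++. ++++++++++#########################+
299        ...++++++.+#########+##++. +++++++++#########################++
301               ..++############++. ++++++############################++
303                .++++++###########+##################################++
305                +++++.++...+#########++###############################+
307             .+++++++++++++++.  .+++.+++.+++++#########################
309           .++++++++++++++++.     .++++++++++++++++++##################
311           +++++++++++++++..       ++++++++++++++++++++################
313         .+++++++++++++++.            ++++++++++++++++++###############
```

```bash
python3 - <<'E'
import numpy as np
from scipy.optimize import least_squares
from h import *
f=dict(np.load("side3.npz"));t=dict(np.load("top3.npz"))
def tri(su,tu):
    r=least_squares(lambda X:np.r_[proj(f,X)-su,proj(t,X)-tu],[.38,-.25,.1]);return r.x.round(3),r.fun.round(1)
print("ring",tri((193,295),(480,284)))
P=np.array([.3792,-.2495,.0348])
for h in(.1,.15,.2,.25):print(h,proj(f,P+[0,0,h]).round(),proj(t,P+[0,0,h]).round())
# calibration check: table objects in both views
f=dict(np.load("side0.npz"));t=dict(np.load("top0.npz"))
for nm,s,u,z in(("12bars",(410,263),(372,146),.03),("axle",(345,270),(379.5,199.5),.05),("matchbox",(342,194),(279,190),.015),("candle",(387,187),(300,143),.075),("bowl",(446,361),(449,142),.03),("case",(291,184),(260,240),.038),("tray clk",(325,78),(52,183),.02)):
    r=least_squares(lambda X:np.r_[proj(f,X)-s,proj(t,X)-u],[.5,0,.1]);print(nm,ray(f,s,z),ray(t,u,z),r.x.round(3),r.fun.round(1))
E
```

```text
ring (array([ 0.386, -0.254,  0.24 ]), array([ 9.7, -0.7,  2.7, 13.9]))
0.1 [218. 331.] [456. 294.]
0.15 [209. 314.] [467. 298.]
0.2 [198. 294.] [479. 302.]
0.25 [186. 270.] [493. 306.]
12bars [[ 0.70121763 -0.09809329]] [[ 0.70124979 -0.10022031]] [ 0.7   -0.1    0.033] [ 0. -0. -0.  0.]
axle [[ 0.57410528 -0.11474231]] [[ 0.57356474 -0.11418975]] [ 0.574 -0.114  0.049] [-0.1  0.  -0.  -0.1]
matchbox [[0.59621131 0.1134139 ]] [[0.59520074 0.11383358]] [0.596 0.114 0.014] [-0.2  0.   0.  -0.2]
candle [[0.68563012 0.06564002]] [[0.69170414 0.0656446 ]] [0.688 0.066 0.076] [ 1.3 -0.3 -0.1  1.4]
bowl [[ 0.71232077 -0.2815755 ]] [[ 0.71521509 -0.28051507]] [ 0.714 -0.281  0.028] [ 0.5 -0.1 -0.1  0.8]
case [[0.48016823 0.13486773]] [[0.47829492 0.15038184]] [0.479 0.153 0.021] [-0.1  0.  -0.  -0.1]
tray clk [[0.60312075 0.65567934]] [[0.59900059 0.63436419]] [0.598 0.623 0.037] [-0.9  0.2  0.  -0.6]
```

The calibration checks out on the table objects. Height is what matters most, so I'll shut the fingers and continue the touch probe on the bare table.

Emit:
move_arm([
  [0,0,0,0,0,0,-1],
  [0,0,0,0,0,0,-1],
  [0,0,0,0,0,0,-1],
  [0,0,0,0,0,0,-1],
  [0,0,0,0,0,0,-1],
  [0,0,0,0,0,0,-1],
  [0,0,2,0,0,0,-1],
  [0,0,2,0,0,0,-1],
  [0,0,2,0,0,0,-1],
  [0,0,0.6,0,0,0,-1],
  [0,0,0.4,0,0,0,-1],
  [0,0,0,0,0,0,-1],
  [0,0,0.1,0,0,0,-1],
  [0,0,0,0,0,0,-1],
  [0,0,0.1,0,0,0,-1],
  [0,0,0,0,0,0,-1],
])

```text
time: 11.67
tool_pos: [0.3792, -0.2495, 0.0118]
tool_rot: [0.001, 1.0, 0.0, 0.001]
contact_force: [-0.5, 0.6, 0.5]
gripper_width: 0.0
grasp_force: 0.0
```

Emit:
move_arm([
  [0,0,0.1,0,0,0,-1],
  [0,0,0,0,0,0,-1],
  [0,0,0.1,0,0,0,-1],
  [0,0,0,0,0,0,-1],
])

```text
time: 12.0
tool_pos: [0.3786, -0.249, 0.009]
tool_rot: [-0.0, 1.0, 0.0, -0.0]
contact_force: [0.6, -0.7, -0.9]
gripper_width: 0.001
grasp_force: 0.0
```

Emit:
move_arm([
  [0,0,0.1,0,0,0,-1],
  [0,0,0,0,0,0,-1],
  [0,0,0.1,0,0,0,-1],
  [0,0,0,0,0,0,-1],
])

```text
time: 12.33
tool_pos: [0.3786, -0.249, 0.0069]
tool_rot: [-0.0, 1.0, 0.0, -0.0]
contact_force: [-0.3, 0.3, 0.3]
gripper_width: -0.001
grasp_force: 0.0
```

Emit:
move_arm([
  [0,0,0.1,0,0,0,-1],
  [0,0,0,0,0,0,-1],
  [0,0,0.1,0,0,0,-1],
  [0,0,0,0,0,0,-1],
])

```text
time: 12.67
tool_pos: [0.3787, -0.249, 0.0049]
tool_rot: [-0.0, 1.0, 0.0, -0.0]
contact_force: [-0.6, 0.0, -0.4]
gripper_width: -0.002
grasp_force: 0.0
```

Emit:
move_arm([
  [0,0,0.1,0,0,0,-1],
  [0,0,0,0,0,0,-1],
  [0,0,0.1,0,0,0,-1],
  [0,0,0,0,0,0,-1],
])

```text
time: 13.0
tool_pos: [0.3786, -0.249, 0.0029]
tool_rot: [-0.0, 1.0, 0.0, -0.0]
contact_force: [0.8, -0.3, 0.4]
gripper_width: 0.001
grasp_force: 0.0
```

```bash
python3 - <<'E'
from plant import manip
import numpy as np
from scipy.optimize import least_squares
from h import *
s=manip.state();P=s["tool_pos"];fs=[manip.grab_frame("side") for _ in range(4)];f=fs[0];g=np.mean([i["img"] for i in fs],0).mean(2)
q=proj(f,P-[0,0,.019]);print(P,q)
for v in range(340,400,3):print(v,"".join("#" if x<42 else "+" if x<62 else "." if x<85 else " " for x in g[v,180:270]))
Ps=[(.4698,-.0874,.0606),(.4970,-.0371,.0601),(.49755,-.0377,.1413),(.3792,-.2495,.0348),(.3797,-.25,.085)]
U=[(283.3,258.5),(300,233.8),(297.3,204.3),(211,377),(201,361.5)]
for idx in((0,1,2,3,4),(3,4)):
    r=least_squares(lambda d:np.ravel([proj(f,np.array(Ps[i])+d)-U[i] for i in idx]),[0,0,0]);print(idx,r.x.round(4),r.fun.round(1))
fl=manip.grab_frame("top");g=fl["img"].mean(2);print("top tip pred",proj(fl,P-[0,0,.019]))
for v in range(276,312,2):print(v,"".join("#" if x<42 else "+" if x<62 else "." if x<85 else " " for x in g[v,395:475]))
E
```

```text
[ 0.37861931 -0.24900063  0.00290595] [237.73502518 369.66704234]
340 ......+#################################################+..                               
343 ........++###############################################+.                               
346 ...........+#############################################+.                               
349 .............+++########################################+..                               
352 .............      ..+###################################...                              
355 ..........               .+###############################+....                           
358 ........                   +############################+.+++.......                      
361 .....                      .#######++##################+..............                    
364 ..                           .###++++++##################+..............                  
367                              ....+++++++################+.................                
370                           .....+++++++++##+++++#######+...................      
[... 1885 characters left out ...]
#######+++.  .+#####
296                    ..++.++##############################++++..++++... .#########
298                         +++####+#+++++++#################++.++.....+############
300                      .+++++.+++++++++++++.++++##################################
302                     ++++++++.++.++++++++++++++##################################
304                    ++++++.+++++.+++..++++++++++#################################
306                   ++++++++++++++..    ..+++++..+################################
308                .+++++++++++++++.         .++++##############################++++
310               ++++++++++++++++..           .+################################+++
```

Emit:
move_arm([
  [0,0,0.1,0,0,0,-1],
  [0,0,0.1,0,0,0,-1],
  [0,0,0.1,0,0,0,-1],
  [0,0,0,0,0,0,-1],
])

```text
time: 13.58
tool_pos: [0.3785, -0.2489, -0.0002]
tool_rot: [-0.0, 1.0, 0.0, -0.0]
contact_force: [0.5, 0.1, -0.6]
gripper_width: -0.001
grasp_force: 0.0
```

Emit:
move_arm([
  [0,0,0.1,0,0,0,-1],
  [0,0,0.1,0,0,0,-1],
  [0,0,0.1,0,0,0,-1],
  [0,0,0,0,0,0,-1],
])

```text
time: 13.92
tool_pos: [0.3786, -0.2489, -0.0032]
tool_rot: [-0.0, 1.0, 0.0, -0.0]
contact_force: [0.2, 0.4, -0.9]
gripper_width: -0.0
grasp_force: 0.0
```

Emit:
move_arm([
  [0,0,0.1,0,0,0,-1],
  [0,0,0.1,0,0,0,-1],
  [0,0,0.1,0,0,0,-1],
  [0,0,0,0,0,0,-1],
])

```text
time: 14.25
tool_pos: [0.3786, -0.249, -0.0062]
tool_rot: [-0.0, 1.0, 0.0, -0.0]
contact_force: [0.1, 0.2, -0.3]
gripper_width: -0.001
grasp_force: 0.0
```

Emit:
move_arm([
  [0,0,0.1,0,0,0,-1],
  [0,0,0.1,0,0,0,-1],
  [0,0,0.1,0,0,0,-1],
  [0,0,0,0,0,0,-1],
])

```text
time: 14.58
tool_pos: [0.3786, -0.2489, -0.0092]
tool_rot: [-0.0, 1.0, 0.0, -0.0]
contact_force: [-0.5, -0.3, 0.1]
gripper_width: -0.002
grasp_force: 0.0
```

Emit:
move_arm([
  [0,0,0.1,0,0,0,-1],
  [0,0,0.1,0,0,0,-1],
  [0,0,0.1,0,0,0,-1],
  [0,0,0,0,0,0,-1],
])

```text
time: 14.92
tool_pos: [0.3787, -0.2491, -0.0121]
tool_rot: [-0.0, 1.0, 0.0, -0.0]
contact_force: [0.4, 0.3, 0.7]
gripper_width: -0.004
grasp_force: 0.0
```

```bash
python3 - <<'E'
import numpy as np
from scipy.optimize import least_squares
from h import *
f=dict(np.load("side0.npz"));t=dict(np.load("top0.npz"));P=np.array([.3786,-.249,.0029])
for th in(0,.007,.012,.02):
  for up in(0,.03):
    for su in((218,385),(221,381)):
      r=least_squares(lambda X:np.r_[proj(f,X-[0,th,0])-su,proj(t,X+[0,th,up])-(423,291)],[.38,-.25,.03]);print(th,up,su,(r.x-P).round(4),r.x[2].round(3),r.fun.round(1))
E
```

```text
0 0 (218, 385) [-0.0365 -0.001  -0.0808] -0.078 [ 5.6 -0.4  1.4  7.7]
0 0 (221, 381) [-0.0316  0.0023 -0.0719] -0.069 [ 4.5 -0.4  1.1  6.2]
0 0.03 (218, 385) [-0.0377  0.0034 -0.0947] -0.092 [ 6.8 -0.5  1.5  9.1]
0 0.03 (221, 381) [-0.0328  0.0068 -0.0855] -0.083 [ 5.7 -0.4  1.2  7.6]
0.007 0 (218, 385) [-0.032  -0.0013 -0.0587] -0.056 [ 5.  -0.4  1.3  7. ]
0.007 0 (221, 381) [-0.0273  0.002  -0.0501] -0.047 [ 3.9 -0.3  1.   5.5]
0.007 0.03 (218, 385) [-0.0333  0.0032 -0.0726] -0.07 [ 6.3 -0.5  1.4  8.5]
0.007 0.03 (221, 381) [-0.0285  0.0065 -0.0637] -0.061 [ 5.1 -0.4  1.2  6.9]
0.012 0 (218, 385) [-0.0288 -0.0014 -0.043 ] -0.04 [ 4.6 -0.4  1.2  6.5]
0.012 0 (221, 381) [-0.0241  0.0017 -0.0346] -0.032 [ 3.5 -0.3  0.9  5. ]
0.012 0.03 (218, 385) [-0.0301  0.003  -0.0568] -0.054 [ 5.9 -0.5  1.4  8. ]
0.012 0.03 (221, 381) [-0.0254  0.0062 -0.0481] -0.045 [ 4.7 -0.4  1.1  6.4]
0.02 0 (218, 385) [-0.0236 -0.0017 -0.0179] -0.015 [ 3.9 -0.4  1.1  5.6]
0.02 0 (221, 381) [-0.0191  0.0014 -0.0099] -0.007 [ 2.9 -0.3  0.8  4.1]
0.02 0.03 (218, 385) [-0.0249  0.0027 -0.0315] -0.029 [ 5.2 -0.4  1.3  7.1]
0.02 0.03 (221, 381) [-0.0204  0.0058 -0.0232] -0.02 [ 4.1 -0.3  1.   5.6]
```

Emit:
move_arm([
  [0,0,0.1,0,0,0,-1],
  [0,0,0.1,0,0,0,-1],
  [0,0,0.1,0,0,0,-1],
  [0,0,0,0,0,0,-1],
])

```text
time: 15.25
tool_pos: [0.3788, -0.2492, -0.0122]
tool_rot: [-0.001, 1.0, 0.001, -0.001]
contact_force: [-9.3, 7.4, 22.8]
gripper_width: -0.002
grasp_force: 11.5
```

The tip touches the table at a reported TCP height of about -12 mm. So the shut fingertip really stands about 12 mm above the TCP reading here, not 19 mm below it. That explains why the finger passed over the hand. I'll go back behind the hand with that correction, at a slightly smaller radius.

Emit:
move_arm([
  [0,0,-1,0,0,0,-1],
  [0,0,-2,0,0,0,-1],
  [0,0,-2,0,0,0,-1],
  [0,0,-2,0,0,0,-1],
  [0,0,-2,0,0,0,-1],
  [0,0,-2,0,0,0,-1],
  [0,0,-1.2,0,0,0,-1],
  [2.17,-2.96,0,0,0,0,-1],
  [2.17,-2.96,0,0,0,0,-1],
  [2.17,-2.96,0,0,0,0,-1],
  [2.17,-2.96,0,0,0,0,-1],
  [2.17,-2.96,0,0,0,0,-1],
  [0,0,0,0,0,0,-1],
  [0,0,0,0,0,0,-1],
])

```text
time: 16.42
tool_pos: [0.4875, -0.0996, 0.1067]
tool_rot: [0.0, 1.0, 0.002, -0.0]
contact_force: [0.6, 0.5, -0.5]
gripper_width: -0.003
grasp_force: 0.0
```

```bash
python3 - <<'E'
from plant import manip
import numpy as np
from h import *
s=manip.state();print(s["tool_pos"],s["contact_force"].round(1),s["joint_pos"].round(3))
E
```

```text
[ 0.48751176 -0.09959625  0.10670912] [ 0.6  0.5 -0.5] [-0.351 -0.159  2.01  -0.     1.291  1.216]
```

Emit:
move_arm([
  [0,0,2,0,0,0,-1],
  [0,0,2,0,0,0,-1],
  [0,0,1.5,0,0,0,-1],
  [0,0,0.7,0,0,0,-1],
  [0,0,0.4,0,0,0,-1],
  [0,0,0.2,0,0,0,-1],
  [0,0,0,0,0,0,-1],
  [0,0,0,0,0,0,-1],
])

```text
time: 17.08
tool_pos: [0.4878, -0.1016, 0.0401]
tool_rot: [0.0, 1.0, 0.0, 0.001]
contact_force: [-0.4, 0.2, 0.2]
gripper_width: -0.002
grasp_force: 0.0
```

Emit:
move_arm([
  [0,0,0.1,0,0,0,-1],
  [0,0,0.1,0,0,0,-1],
  [0,0,0.1,0,0,0,-1],
  [0,0,0,0,0,0,-1],
])

```text
time: 17.42
tool_pos: [0.4871, -0.101, 0.0361]
tool_rot: [0.0, 1.0, 0.0, 0.0]
contact_force: [-0.3, -0.7, -0.6]
gripper_width: -0.002
grasp_force: 0.0
```

Emit:
move_arm([
  [0,0,0.1,0,0,0,-1],
  [0,0,0.1,0,0,0,-1],
  [0,0,0.1,0,0,0,-1],
  [0,0,0,0,0,0,-1],
])

```text
time: 17.75
tool_pos: [0.4869, -0.1009, 0.0328]
tool_rot: [-0.0, 1.0, 0.0, -0.0]
contact_force: [-1.1, -0.1, -0.4]
gripper_width: 0.001
grasp_force: 0.0
```

Emit:
move_arm([
  [0,0,0.1,0,0,0,-1],
  [0,0,0.1,0,0,0,-1],
  [0,0,0.1,0,0,0,-1],
  [0,0,0,0,0,0,-1],
])

```text
time: 18.08
tool_pos: [0.4869, -0.101, 0.0298]
tool_rot: [-0.0, 1.0, 0.0, -0.0]
contact_force: [0.3, 0.3, -0.2]
gripper_width: 0.001
grasp_force: 0.0
```

Emit:
move_arm([
  [0.18,-0.92,0,0,0,0,-1],
  [0.27,-0.9,0,0,0,0,-1],
  [0.37,-0.87,0,0,0,0,-1],
  [0.23,-0.41,0,0,0,0,-1],
  [0.23,-0.41,0,0,0,0,-1],
  [0.27,-0.38,0,0,0,0,-1],
  [0.27,-0.38,0,0,0,0,-1],
  [0,0,0,0,0,0,-1],
  [0,0,0,0,0,0,-1],
])

```text
time: 18.83
tool_pos: [0.5054, -0.058, 0.03]
tool_rot: [-0.0, 1.0, 0.001, -0.0]
contact_force: [-1.2, -0.0, -0.4]
gripper_width: -0.002
grasp_force: 0.0
```

```bash
cat >> h.py <<'E'
def hand(manip,verbose=True):
    """minute-hand world angle (deg) from the side view: histogram of dark pixels at r 45..75 mm and tail"""
    f=manip.grab_frame("side");s=manip.state();c=np.array([.574,-.1143]);P=s["tool_pos"]-[*c,0]
    g=cv2.cvtColor(f["img"],cv2.COLOR_BGR2GRAY);o={}
    for r0,r1 in((.03,.05),(.05,.07),(.07,.09),(.09,.11),(.11,.13)):
        r=np.arange(r0,r1,.001);A=np.arange(-180,180,.5);m=[]
        for a in np.radians(A):
            X=np.c_[c[0]+r*np.cos(a),c[1]+r*np.sin(a),np.full(len(r),.049)]
            q=(f["R"]@X.T).T+f["t"];q=(f["mtx"]@q.T).T;q=q[:,:2]/q[:,2:]
            m.append(cv2.remap(g,np.float32(q[:,:1]),np.float32(q[:,1:]),cv2.INTER_LINEAR).mean())
        m=np.array(m);d=m<80;k=np.flatnonzero(np.diff(d.astype(int)));o[r0]=[(A[i],m[i]) for i in []]
        e=A[k].tolist();
        if verbose:print(r0,"edges",e)
    print("finger ang",np.degrees(np.arctan2(P[1],P[0])).round(1),"r",np.hypot(*P[:2]).round(4),"z",P[2].round(4),"F",s["contact_force"].round(1),"t",s["time"])
E
python3 -c "
from plant import manip
from h import *
hand(manip)"
```

```text
0.03 edges []
0.05 edges []
0.07 edges [127.5, 131.5]
0.09 edges [125.5, 145.0]
0.11 edges [116.5, 135.0]
finger ang 140.8 r 0.0887 z 0.03 F [ 0.4 -0.1 -0.5] t 18.8833
```

```bash
sed -i 's/d=m<80/d=m<(125 if r0<.06 else 85)/' h.py; python3 -c "
from plant import manip
from h import *
hand(manip)"
```

```text
0.03 edges [-84.5, -65.0, 122.5, 134.0, 141.0, 145.5]
0.05 edges [-80.5, -69.5, 125.0, 134.5, 137.0, 144.5, 154.5, 171.0]
0.07 edges [127.0, 132.5]
0.09 edges [125.5, 145.5]
0.11 edges [116.0, 135.5, 161.0, 162.0]
finger ang 140.9 r 0.0887 z 0.03 F [-0.3  0.2  0.5] t 18.9333
```

The hand has moved from 141° to about 129°, so the finger is pushing it. I'll continue along the arc.

Emit:
move_arm([
  [0.41,-0.47,0,0,0,0,-1],
  [0.44,-0.44,0,0,0,0,-1],
  [0.47,-0.41,0,0,0,0,-1],
  [0.5,-0.38,0,0,0,0,-1],
  [0.53,-0.34,0,0,0,0,-1],
  [0.55,-0.3,0,0,0,0,-1],
  [0.57,-0.27,0,0,0,0,-1],
  [0.59,-0.23,0,0,0,0,-1],
  [0.6,-0.18,0,0,0,0,-1],
  [0,0,0,0,0,0,-1],
])

```text
time: 19.77
tool_pos: [0.5532, -0.0278, 0.0304]
tool_rot: [-0.0, 1.0, 0.001, 0.001]
contact_force: [0.3, -0.7, -0.2]
gripper_width: -0.001
grasp_force: 0.0
```

```bash
python3 -c "
from plant import manip
from h import *
hand(manip)"
```

```text
0.03 edges [-143.5, -94.0, -70.0, 87.0]
0.05 edges [-154.0, -83.5, -72.0, 89.0]
0.07 edges [91.5, 97.0, 99.0, 108.0]
0.09 edges [91.0, 109.0]
0.11 edges [91.0, 106.0, 129.0, 131.5]
finger ang 103.9 r 0.089 z 0.0302 F [-0.7 -0.6 -0.7] t 19.8167
```

Emit:
move_arm([
  [0.61,-0.14,0,0,0,0,-1],
  [0.62,-0.1,0,0,0,0,-1],
  [0.63,-0.05,0,0,0,0,-1],
  [0.63,-0.01,0,0,0,0,-1],
  [0.63,0.03,0,0,0,0,-1],
  [0.62,0.08,0,0,0,0,-1],
  [0.62,0.12,0,0,0,0,-1],
  [0.61,0.16,0,0,0,0,-1],
  [0.59,0.2,0,0,0,0,-1],
  [0.58,0.25,0,0,0,0,-1],
  [0,0,0,0,0,0,-1],
])

```text
time: 20.73
tool_pos: [0.6146, -0.034, 0.0304]
tool_rot: [0.0, 1.0, 0.0, 0.001]
contact_force: [0.1, 0.4, 0.7]
gripper_width: 0.001
grasp_force: 0.0
```

```bash
python3 -c "
from plant import manip
from h import *
hand(manip)"
```

```text
0.03 edges [-147.0, -123.5, -116.0, -90.5, -72.5, -41.0, -30.0, 18.5, 128.5, 177.5]
0.05 edges [-162.0, -86.5, -75.0, 33.0, 112.0, 177.0]
0.07 edges [50.5, 55.5]
0.09 edges [50.5, 55.0, 57.5, 72.0]
0.11 edges [52.0, 54.5, 59.0, 73.5, 129.0, 131.5, 160.5, 162.0]
finger ang 63.5 r 0.0899 z 0.0303 F [-0.1  0.1 -0.9] t 20.7833
```

Emit:
move_arm([
  [0.55,0.3,0,0,0,0,-1],
  [0.53,0.34,0,0,0,0,-1],
  [0.5,0.37,0,0,0,0,-1],
  [0.48,0.41,0,0,0,0,-1],
  [0.45,0.44,0,0,0,0,-1],
  [0.42,0.47,0,0,0,0,-1],
  [0.38,0.5,0,0,0,0,-1],
  [0.35,0.52,0,0,0,0,-1],
  [0.16,0.27,0,0,0,0,-1],
  [0.15,0.27,0,0,0,0,-1],
  [0,0,0,0,0,0,-1],
])

```text
time: 21.7
tool_pos: [0.6535, -0.073, 0.0303]
tool_rot: [0.0, 1.0, 0.0, 0.0]
contact_force: [0.3, -0.5, 1.2]
gripper_width: 0.001
grasp_force: 0.4
```

```bash
python3 -c "
from plant import manip
from h import *
hand(manip)"
```

```text
0.03 edges [-112.5, 60.5]
0.05 edges [-155.0, -151.5, -127.0, -89.5, 58.0, 106.0, 130.0, 130.5]
0.07 edges [16.0, 24.0]
0.09 edges [17.0, 41.0]
0.11 edges [18.0, 48.0, 161.0, 162.0]
finger ang 27.6 r 0.0896 z 0.0303 F [-0.5 -0.3  0.1] t 21.75
```

Emit:
move_arm([
  [0.14,0.28,0,0,0,0,-1],
  [0.13,0.285,0,0,0,0,-1],
  [0.12,0.29,0,0,0,0,-1],
  [0.11,0.29,0,0,0,0,-1],
  [0,0,0,0,0,0,-1],
  [0,0,0,0,0,0,-1],
])

```text
time: 22.25
tool_pos: [0.6583, -0.0842, 0.0302]
tool_rot: [0.0, 1.0, 0.0, 0.0]
contact_force: [-0.2, -1.0, 1.4]
gripper_width: -0.001
grasp_force: 0.7
```

```bash
python3 -c "
from plant import manip
from h import *
hand(manip)
f=manip.grab_frame('side');t=manip.grab_frame('top');c=np.array([.574,-.1143])
for n,F in(('side',f),('top',t)):
  g=cv2.cvtColor(F['img'],cv2.COLOR_BGR2GRAY)
  for r in(.06,.08,.1,.115):
    a=np.radians(np.arange(0,40,1.));q=np.array([proj(F,[c[0]+r*np.cos(x),c[1]+r*np.sin(x),.049]) for x in a],dtype=np.float32)
    print(n,r,cv2.remap(g,q[:,:1],q[:,1:],cv2.INTER_LINEAR).ravel().tolist())
"
```

```text
0.03 edges [-179.5, -167.0, -94.0, 118.5]
0.05 edges [-144.0, -137.0, 44.5, 121.0]
0.07 edges [8.5, 16.0]
0.09 edges [9.5, 36.0]
0.11 edges [11.0, 22.5, 24.0, 43.0]
finger ang 19.8 r 0.0895 z 0.0302 F [-0.8 -0.2  1.5] t 22.3
side 0.06 [118, 118, 118, 117, 115, 112, 104, 95, 89, 85, 81, 78, 77, 78, 80, 88, 97, 104, 110, 114, 115, 115, 116, 117, 117, 117, 116, 116, 116, 117, 118, 118, 118, 119, 119, 118, 118, 119, 119, 119]
side 0.08 [119, 118, 119, 119, 117, 116, 113, 106, 94, 84, 80, 78, 76, 74, 73, 76, 78, 81, 84, 88, 93, 96, 95, 95, 92, 94, 103, 109, 113, 117, 117, 118, 117, 119, 118, 117, 118, 117, 117, 117]
side 0.1 [144, 135, 126, 119, 114, 115, 121, 128, 116, 96, 81, 73, 72, 71, 69, 67, 64, 62, 63, 62, 59, 58, 58, 60, 62, 59, 57, 58, 57, 56, 58, 60, 60, 59, 64, 70, 82, 90, 105, 117]
side 0.115 [106, 146, 166, 154, 119, 91, 94, 125, 150, 130, 101, 90, 83, 77, 71, 67, 73, 70, 70, 72, 69, 69, 68, 66, 63, 61, 59, 56, 56, 54, 54, 54, 54, 58, 59, 59, 59, 60, 62, 64]
top 0.06 [54, 56, 55, 55, 55, 54, 54, 54, 53, 52, 51, 52, 53, 53, 53, 54, 56, 56, 54, 53, 51, 49, 48, 47, 48, 53, 55, 52, 48, 49, 50, 50, 50, 53, 51, 48, 47, 45, 45, 46]
top 0.08 [49, 51, 52, 51, 49, 53, 54, 53, 53, 54, 54, 54, 55, 55, 54, 51, 53, 59, 57, 53, 56, 59, 59, 56, 52, 52, 53, 56, 57, 55, 55, 57, 56, 53, 52, 52, 52, 52, 52, 52]
top 0.1 [35, 30, 32, 39, 42, 47, 55, 71, 71, 68, 61, 50, 35, 30, 31, 23, 26, 28, 29, 36, 43, 48, 51, 53, 59, 61, 61, 60, 57, 55, 57, 59, 58, 55, 55, 60, 58, 54, 58, 59]
top 0.115 [38, 37, 35, 39, 32, 32, 33, 36, 36, 36, 36, 33, 33, 38, 53, 67, 65, 48, 31, 31, 24, 26, 38, 50, 59, 55, 57, 59, 59, 55, 52, 55, 56, 58, 57, 55, 55, 59, 58, 59]
```

Emit:
move_arm([
  [0.08,0.22,0,0,0,0,-1],
  [0.07,0.22,0,0,0,0,-1],
  [0,0,0,0,0,0,-1],
  [0,0,0,0,0,0,-1],
])

```text
time: 22.73
tool_pos: [0.6596, -0.0884, 0.0302]
tool_rot: [0.0, 1.0, 0.0, 0.0]
contact_force: [-1.1, -0.1, 1.0]
gripper_width: -0.002
grasp_force: 1.0
```

```bash
cat >> h.py <<'E'
def edges(F,c,lo,hi,rs=np.arange(.05,.128,.004),z=.049):
    """hand centre angle and width per radius from half-depth crossings"""
    g=cv2.GaussianBlur(cv2.cvtColor(F["img"],cv2.COLOR_BGR2GRAY),(0,0),.5);A=np.arange(lo,hi,.25);out=[]
    for r in rs:
        q=np.array([proj(F,[c[0]+r*np.cos(x),c[1]+r*np.sin(x),z]) for x in np.radians(A)],dtype=np.float32)
        m=cv2.remap(g,q[:,:1],q[:,1:],cv2.INTER_LINEAR).ravel().astype(float)
        i=int(m.argmin());L=m[:i+1];R=m[i:];a=b=np.nan
        h=(m.min()+L.max())/2;k=np.flatnonzero(L>h)
        if len(k):a=A[k[-1]]
        h=(m.min()+R.max())/2;k=np.flatnonzero(R>h)
        if len(k):b=A[i+k[0]]
        out.append((round(r,3),a,b,(a+b)/2,np.degrees(2*np.arcsin(.0045/r)).round(1)))
    return out
E
python3 -c "
from plant import manip
from h import *
f=manip.grab_frame('side');s=manip.state();print(s['tool_pos'],s['contact_force'])
for e in edges(f,np.array([.574,-.1143]),-4,24): print(*e)
"
```

```text
[ 0.65960909 -0.08837197  0.03017319] [-0.32713313 -0.32355123  1.6956192 ]
0.05 3.0 14.75 8.875 10.3
0.054 3.5 14.5 9.0 9.6
0.058 3.5 14.0 8.75 8.9
0.062 4.0 14.0 9.0 8.3
0.066 4.25 13.5 8.875 7.8
0.07 4.5 13.25 8.875 7.4
0.074 5.0 13.25 9.125 7.0
0.078 5.0 14.25 9.625 6.6
0.082 5.25 16.25 10.75 6.3
0.086 5.5 20.0 12.75 6.0
0.09 5.75 22.5 14.125 5.7
0.094 6.0 20.75 13.375 5.5
0.098 6.0 nan nan 5.3
0.102 4.0 22.5 13.25 5.1
0.106 -1.75 20.75 9.5 4.9
0.11 -1.75 22.75 10.5 4.7
0.114 -1.75 nan nan 4.5
0.118 -1.75 nan nan 4.4
0.122 2.75 17.25 10.0 4.2
0.126 4.25 17.0 10.625 4.1
```

Hand at about 9° against the 7.3° target. I'll withdraw the finger and take an unobstructed measurement before the final small push.

Emit:
move_arm([
  [-0.2,-0.7,0,0,0,0,-1],
  [-0.3,-0.9,0,0,0,0,-1],
  [0,0,-2,0,0,0,-1],
  [0,0,-3,0,0,0,-1],
  [0,0,-3,0,0,0,-1],
  [0,0,-3,0,0,0,-1],
  [-3,2.8,0,0,0,0,-1],
  [-3,2.8,0,0,0,0,-1],
  [-3,2.8,0,0,0,0,-1],
  [-3,2.8,0,0,0,0,-1],
  [-3,2.8,0,0,0,0,-1],
  [-3,2.8,0,0,0,0,-1],
  [-3,2.8,0,0,0,0,-1],
  [-3,2.8,0,0,0,0,-1],
  [-3,2.8,0,0,0,0,-1],
  [-3,2.8,0,0,0,0,-1],
  [-3,2.8,0,0,0,0,-1],
  [0,0,0,0,0,0,-1],
])

```text
time: 24.28
tool_pos: [0.3207, -0.3834, 0.14]
tool_rot: [0.001, 1.0, -0.003, -0.001]
contact_force: [-0.3, -0.5, 1.0]
gripper_width: 0.002
grasp_force: 0.0
```

```bash
cat > m.py <<'E'
from plant import manip
from h import *
print(manip.state()["tool_pos"],manip.state()["time"])
for n in("side","top"):
    fs=[manip.grab_frame(n) for _ in range(6)];f=dict(fs[0]);f["img"]=np.mean([i["img"] for i in fs],0).astype(np.uint8);np.savez(n+"9.npz",**f)
    u0=np.load(n+"0.npz");f0={k:u0[k] for k in u0.files}
    # centre line of the hand on its plane, own line fit -> direction free of the axle guess
    for nm,F,lo,hi in(("now",f,-4,22),("start",f0,128,154)):
        c=np.array([.574,-.1143]);e=np.array(edges(F,c,lo,hi,np.arange(.045,.112,.004)))
        w=e[:,2]-e[:,1];k=np.isfinite(w)&(abs(w-e[:,4])<3.5);r=e[k,0];a=np.radians(e[k,3])
        p=np.c_[r*np.cos(a),r*np.sin(a)];d=cv2.fitLine(np.float32(p*1000),cv2.DIST_HUBER,0,.01,.01).ravel()
        d=d if d[:2]@p.mean(0)>0 else -d
        print(n,nm,k.sum(),"mean",np.degrees(a).mean().round(2),"line dir",np.degrees(np.arctan2(d[1],d[0])).round(2))
    p,_=dark(f,np.array([.5764,-.1138]),.03,.122,.136);a=np.degrees(np.arctan2(p[:,1],p[:,0]));a=a[(a<-15)|(a>25)]
    print(" phase",(np.degrees(np.angle(np.exp(1j*np.radians(a*12)).mean()))/12).round(2),"dial",clock(f,(.57,-.11))[0],clock(f0,(.57,-.11))[0])
E
python3 m.py
```

```text
[ 0.32069278 -0.38344889  0.1399865 ] 24.2833
side now 14 mean 9.62 line dir 8.03
side start 17 mean 140.32 line dir 142.08
 phase 7.12 dial [ 0.57556226 -0.11253215] [ 0.57556738 -0.1125388 ]
top now 16 mean 8.59 line dir 8.91
top start 17 mean 140.91 line dir 141.61
 phase 7.32 dial [ 0.5771734  -0.11516688] [ 0.57716058 -0.11511776]
```

The clock itself is unmoved. The hand reads about 8.7° against 7.25°, roughly a quarter of a minute short. I'll retrace the path for a last 2 mm push.

Emit:
move_arm([
  [3,-2.8,0,0,0,0,-1],
  [3,-2.8,0,0,0,0,-1],
  [3,-2.8,0,0,0,0,-1],
  [3,-2.8,0,0,0,0,-1],
  [3,-2.8,0,0,0,0,-1],
  [3,-2.8,0,0,0,0,-1],
  [3,-2.8,0,0,0,0,-1],
  [3,-2.8,0,0,0,0,-1],
  [3,-2.8,0,0,0,0,-1],
  [3,-2.8,0,0,0,0,-1],
  [3,-2.8,0,0,0,0,-1],
  [0,0,0,0,0,0,-1],
  [0,0,0,0,0,0,-1],
  [0,0,0,0,0,0,-1],
])

```text
time: 26.05
tool_pos: [0.6543, -0.072, 0.1396]
tool_rot: [0.0, 1.0, 0.001, -0.0]
contact_force: [-0.7, 0.4, -0.2]
gripper_width: -0.008
grasp_force: 0.0
```

Emit:
move_arm([
  [0,0,3,0,0,0,-1],
  [0,0,3,0,0,0,-1],
  [0,0,3,0,0,0,-1],
  [0,0,1.4,0,0,0,-1],
  [0,0,0.55,0,0,0,-1],
  [0,0,0,0,0,0,-1],
  [0,0,0,0,0,0,-1],
  [0.2,0.6,0,0,0,0,-1],
  [0.2,0.6,0,0,0,0,-1],
  [0,0,0,0,0,0,-1],
  [0,0,0,0,0,0,-1],
])

```text
time: 26.97
tool_pos: [0.6595, -0.0849, 0.0319]
tool_rot: [0.0, 1.0, -0.0, 0.001]
contact_force: [0.8, 0.3, 0.4]
gripper_width: 0.004
grasp_force: 0.0
```

Emit:
move_arm([
  [0,0,0.15,0,0,0,-1],
  [0,0,0,0,0,0,-1],
  [0.03,0.2,0,0,0,0,-1],
  [0.03,0.2,0,0,0,0,-1],
  [0.02,0.16,0,0,0,0,-1],
  [0,0,0,0,0,0,-1],
  [0,0,0,0,0,0,-1],
])

```text
time: 27.55
tool_pos: [0.6593, -0.0899, 0.029]
tool_rot: [0.0, 1.0, 0.0, -0.0]
contact_force: [0.1, 0.6, 0.8]
gripper_width: 0.0
grasp_force: 0.1
```

```bash
python3 -c "
from plant import manip
from h import *
f=manip.grab_frame('side');s=manip.state();print(s['tool_pos'],s['contact_force'])
for e in edges(f,np.array([.574,-.1143]),-6,24,np.arange(.054,.078,.004)): print(*e)
"
```

```text
[ 0.65918182 -0.08985367  0.02899401] [ 1.05389982 -0.79645737 -0.16590786]
0.054 0.25 11.75 6.0 9.6
0.058 0.75 11.0 5.875 8.9
0.062 1.0 10.25 5.625 8.3
0.066 1.25 10.0 5.625 7.8
0.07 1.75 9.5 5.625 7.4
0.074 1.5 9.5 5.5 7.0
```

Emit:
move_arm([
  [-0.2,-0.7,0,0,0,0,-1],
  [-0.3,-0.9,0,0,0,0,-1],
  [0,0,-2,0,0,0,-1],
  [0,0,-3,0,0,0,-1],
  [0,0,-3,0,0,0,-1],
  [0,0,-3,0,0,0,-1],
  [-3,2.8,0,0,0,0,-1],
  [-3,2.8,0,0,0,0,-1],
  [-3,2.8,0,0,0,0,-1],
  [-3,2.8,0,0,0,0,-1],
  [-3,2.8,0,0,0,0,-1],
  [-3,2.8,0,0,0,0,-1],
  [-3,2.8,0,0,0,0,-1],
  [-3,2.8,0,0,0,0,-1],
  [-3,2.8,0,0,0,0,-1],
  [-3,2.8,0,0,0,0,-1],
  [-3,2.8,0,0,0,0,-1],
  [0,0,0,0,0,0,-1],
])

```text
time: 29.1
tool_pos: [0.3204, -0.3852, 0.1393]
tool_rot: [0.001, 1.0, -0.003, -0.001]
contact_force: [0.7, 0.5, -0.2]
gripper_width: 0.001
grasp_force: 0.0
```

```bash
cat >> m.py <<'E'
# tail + hand together: whole-bar direction, and per-view dial centre
for n in("side","top"):
    f=dict(np.load(n+"9.npz"));c=clock(f,(.57,-.11))[0]
    e=np.array(edges(f,c,-12,24,np.arange(.045,.128,.004)));w=e[:,2]-e[:,1];k=np.isfinite(w)&(abs(w-e[:,4])<3.5);h=e[k]
    e=np.array(edges(f,c,150,220,np.arange(.024,.033,.002)));print(n,"about dial centre: hand",np.median(h[:,3]).round(2),[(a[0],a[3]) for a in h[::4]],"tail",(e[:,3]-180).round(1))
    p=np.r_[[[r*np.cos(np.radians(a)),r*np.sin(np.radians(a))] for r,_,_,a,_ in h],[[r*np.cos(np.radians(a)),r*np.sin(np.radians(a))] for r,_,_,a,_ in e if np.isfinite(a)]]
    d=cv2.fitLine(np.float32(p*1000),cv2.DIST_HUBER,0,.01,.01).ravel();print("  whole bar dir",np.degrees(np.arctan(d[1]/d[0])).round(2))
E
python3 m.py
```

```text
[ 0.32036024 -0.38522073  0.13928545] 29.1
side now 17 mean 5.47 line dir 5.06
side start 17 mean 140.32 line dir 142.08
 phase 7.1 dial [ 0.57558331 -0.11257494] [ 0.57556738 -0.1125388 ]
top now 17 mean 5.06 line dir 5.9
top start 17 mean 140.91 line dir 141.61
 phase 7.31 dial [ 0.57716333 -0.11518237] [ 0.57716058 -0.11511776]
side about dial centre: hand 4.38 [(np.float64(0.045), np.float64(4.375)), (np.float64(0.061), np.float64(4.375)), (np.float64(0.077), np.float64(4.5)), (np.float64(0.093), np.float64(4.25)), (np.float64(0.109), np.float64(-1.75)), (np.float64(0.125), np.float64(4.75))] tail [6.5 6.6 6.6 6.4 7. ]
  whole bar dir 4.86
top about dial centre: hand 5.75 [(np.float64(0.045), np.float64(6.0)), (np.float64(0.061), np.float64(5.25)), (np.float64(0.077), np.float64(5.625)), (np.float64(0.093), np.float64(5.875)), (np.float64(0.109), np.float64(12.25)), (np.float64(0.125), np.float64(11.75))] tail [3.5 3.2 3.2 3.2 3.2]
  whole bar dir 5.06
```

The hand now lies within about 0.4 min of 12, so it reads 3:00 to the nearest minute. Correcting further would mean pushing it backwards, which the task doesn't allow. The finger is clear, so I'll check the other things and hand in.

```bash
python3 - <<'E'
from plant import manip
import numpy as np,cv2
a=cv2.cvtColor(np.load("top0.npz")["img"],cv2.COLOR_BGR2GRAY);b=cv2.cvtColor(np.load("top9.npz")["img"],cv2.COLOR_BGR2GRAY)
for n,(u0,u1,v0,v1) in dict(vase=(284,322,224,262),candle=(280,320,125,172),box=(266,292,172,208),case=(240,280,200,280),level=(328,434,98,136),bowl=(422,476,116,168)).items():
    print(n,np.round(cv2.phaseCorrelate(np.float64(a[v0:v1,u0:u1]),np.float64(b[v0:v1,u0:u1]))[0],2))
print(manip.job_done())
E
```

```text
vase [ 0.03 -0.03]
candle [ 0.04 -0.  ]
box [ 0.61 -0.11]
case [-0.08  0.07]
level [-0.03  0.03]
bowl [-0.02 -0.05]
the job is handed in; nothing more can be done
None
```

The job is handed in: the minute hand was pushed clockwise to about 3:00, measured roughly 0.35 min past the 12 mark after a slight overshoot I left because correcting it meant pushing backwards; the finger is clear, and the clock and the things I checked did not visibly move (the hammer was not checked).

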